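# Make up two service kits

## Robot

A 6-joint arm with a two-finger parallel gripper is mounted at the origin on the work surface. World frame = base frame: x ahead of the robot, y to its left, z up, the work surface at z = 0. Lengths are in mm, angles in rad, forces in N, time in s.
With the tool pointing down it reaches from about 375 to 750 mm from the base axis. Payload 9 kg.
Tool frame: the origin (TCP) lies midway between the tips of the shut fingers; the grasp point (between the pads) lies 19 mm behind it; x points along the fingers, z is the direction in which the jaws open and shut, and the axes are right-handed (so a half turn about x gives the same grasp; the last joint's range is limited). The gripper opens to 85 mm and grips with 20 to 120 N. Pads are 22 mm wide; open, the fingers measure 114 mm over their backs; the gripper's body (76 mm by 85 mm) begins 54 mm behind the grasp point. The pads swing forward as they close: fully open they stand 13 mm farther back than shut.
Start: joints at [-1.454, 0.104, 0.097, 1.564, 0, 1.353], TCP at [197.159, -566.714, 231.331] pointing down, gripper open.
Joint ranges: [-2.99, 2.99], [-0.84, 1.86], [-1.1, 1.16], [-1.84, 2.11], [-1.51, 1.56], [-3.14, 3.14]. Speed limits (rad/s): [2.22, 2.22, 2.57, 3.14, 3.14, 3.14].

## Interface

Orientations are given as a rotation vector (axis times angle).
In Python, from plant import get_obs, vision, job_done gives the robot as it stands. The module is installed in compiled form; this text tells all that it offers.
- The arm moves only by the tool apply_moves, never from a script. Its arguments are lists of equal length, an entry for each row: "fingers": the opening, from -1 (shut) to 1 (fully open); "offset": the shift along the tool's x, y, z in m, a list of three; "delta_rot": the turn, a rotation vector about the tool's x, y, z in rad, a list of three. A call has 1 to 12 rows; each row shifts and turns the commanded pose from where the row before left it, along the tool's axes as they then stand; what a row does not reach is not made up. A row lasts 1/10 s, in which the tool goes at most 50 mm and 8.59 degrees, less where a joint would pass 70% of its speed; a pose out of reach is approached as far as the arm can. A call is refused whole if a number of a shift passes 0.05 or a number of a turn 0.15, either way. A call with a gripper value outside its range is refused whole. The fingers move at their own pace and stop on an object; "force" is the grip in N (left out, the last holds). Time passes only in rows, so rows that do not move let the fingers close. It gives the time, the measured TCP pose, the force and the opening at its end, in the units of the state.
- get_obs(): the state, without advancing time (a new reading comes with each control period).
- vision.capture(name): name is "scene" or "top" or "wrist"; returns a dict with "pixels" (400x640x3 uint8, red, green, blue), "mtx" (3x3 intrinsics, pixels), "pose" (4x4, takes a point from camera to world coordinates). Camera axes: x right, y down, z forward; pixel columns grow to the right and rows downward; lengths in mm; the calibration is good to about 2 mm. A picture is of the moment at which its call begins. There is no depth.
- job_done(): hands the job in, once; it reports no verdict.
The state is a dict: "time": time; "joints": joint angles; "dq": joint speeds; "joint_torque": joint torques, N m; "position": TCP position; "eef_rot": TCP orientation; "contact_force": force on the tool from outside, world axes, zero at the start; "moment": the same for the moment, N m; "width": finger opening in mm.
Only numpy, scipy, OpenCV 4.12 (cv2) and the standard library are available. Lean on these libraries where they do the work, as an engineer would, in place of code of your own. Each camera call takes 0.05 s, during which the arm holds its last target.

## Task

Make up the kits for the next two services on the bench: first the red tray, with the white oil filter in the bay at its black handle, the brass drain bolt in the middle bay and the steel socket in the bay at the plain end; only when that tray is complete, the green tray, with the blue oil filter in the bay at its black handle and the wheel bearing in the bay at the plain end. Stand every part upright on the floor of its bay, the way up it was found, and let go of it. Leave the yellow filter, the wrench and the tape roll where they are.

Things in the scene. Friction and masses are not known exactly. Their poses are not given: they have to be found in the camera images.
- white_filter: White spin-on oil filter with a dark metal foot and a thin grey band, a smooth upright cylinder 54 mm in diameter and 64 mm tall (about 0.25 kg), standing on the bench; origin at the centre of its underside, z up. For the red tray.
- blue_filter: Blue spin-on oil filter with a dark metal foot and a thin grey band, a smooth upright cylinder 54 mm in diameter and 64 mm tall (about 0.25 kg), standing on the bench; origin at the centre of its underside, z up. For the green tray.
- yellow_filter: Yellow spin-on oil filter with a dark metal foot and a thin grey band, a smooth upright cylinder 54 mm in diameter and 64 mm tall (about 0.25 kg), standing on the bench; origin at the centre of its underside, z up. Spare stock, not wanted in either kit.
- drain_bolt: Brass drain bolt standing on its head, shank up: hexagonal head 30 mm over the corners and 12 mm high, a flange 36 mm in diameter from 12 to 15 mm, then a shank 14 mm in diameter up to 48 mm (about 0.09 kg); origin at the centre of the head's underside, z up along the shank. Grip it by the shank. For the red tray.
- socket: Bright steel deep socket with a thin red band and a square black drive hole on top, a smooth upright cylinder 30 mm in diameter and 60 mm tall (about 0.18 kg); origin at the centre of its underside, z up. For the red tray.
- bearing: Steel wheel hub bearing with a black rubber seal, an upright thick ring 54 mm in diameter outside and 36 mm tall (about 0.32 kg); grip it on the outside, the bore is closed to the fingers; origin at the centre of its underside, z up. For the green tray.
- red_tray: Red metal tray, fixed, on the left or right, 220 x 76 x 14 mm high, walls and floor 4 mm thick; origin: centre of its underside, x along its length. Three bays in a row, 68 x 68 mm inside, centred at y = 0 and x = -72 mm (handle end), 0 (middle), +72 mm (plain end); bay floors at z = 4 mm. A black grip tab (20 x 50 x 10 mm high) at the -x end is its handle.
- green_tray: Green metal tray, fixed, on the left or right, 220 x 76 x 14 mm high, walls and floor 4 mm thick; origin: centre of its underside, x along its length. Three bays in a row, 68 x 68 mm inside, centred at y = 0 and x = -72 mm (handle end), 0 (middle), +72 mm (plain end); bay floors at z = 4 mm. A black grip tab (20 x 50 x 10 mm high) at the -x end is its handle. Its middle bay stays empty.
- wrench: Steel combination wrench 170 mm long, 38 mm wide at its jaw and 8 mm thick, lying flat between the trays; origin at the middle of its underside, x along its length. A bystander.
- tape_roll: Roll of black tape, 60 mm in diameter and 19 mm high, lying flat between the trays and the stock; origin at the centre of its underside. A bystander.
Mind the look-alikes: they are no part of the job. Of the things that look like the white_filter, take the one that is farthest to the robot's right at the start.

How it is judged:
By the outcome, as a careful person would: the job done as asked, in the order asked, and still so for the second after the job is handed in, with the robot touching nothing.
It also fails if it takes over 120 s, if anything falls off the work surface, if the arm or the gripper's body presses on something with over 40 N, if the wrist force passes 120 N, or if a joint passes its speed limit or range.

## Working session

There is one attempt and no reset: what is moved stays moved. The work goes in short steps, Python scripts to look and compute and a tool call to move; the robot and the scene stay as the last step left them, time stands still between calls to the robot, and variables do not carry over. Pictures are saved under pics/ and viewed, and the job is handed in when it is done.

Besides the shell and the picture viewer there is one more tool, called after "Request:" as name(argument=value, ...), one argument or row to a line, values as JSON. apply_moves: Moves the arm, as the interface text tells. Its arguments: {"type":"object","properties":{"fingers":{"type":"array"},"offset":{"type":"array"},"delta_rot":{"type":"array"},"force":{"type":"number"}},"required":["fingers","offset","delta_rot"]}

```bash
mkdir -p pics
python3 - <<'E'
from plant import get_obs, vision
import cv2, numpy as np, pickle
o=get_obs(); print(o)
d={}
for n in ["scene","top","wrist"]:
    c=vision.capture(n); d[n]=c
    cv2.imwrite(f"pics/{n}0.png",c["pixels"][:,:,::-1])
    print(n,np.round(c["mtx"],1).tolist(),np.round(c["pose"],3).tolist())
pickle.dump(d,open("c0.pkl","wb"))
E
```

```text
{'time': 0.0, 'joints': array([-1.45370811e+00,  1.04701770e-01,  9.64278705e-02,  1.56394134e+00,
        2.02718194e-05,  1.35309953e+00]), 'dq': array([-0.00043121, -0.00057481, -0.0010684 , -0.00219303,  0.00062227,
        0.00157683]), 'joint_torque': array([ 2.22415460e-03, -5.56931448e+01,  5.03650582e+01,  1.68940960e-02,
       -2.42557571e-04, -8.77921821e-06]), 'position': array([ 197.11271139, -566.31094035,  230.4981257 ]), 'eef_rot': array([ 0.96015297,  1.35014522, -0.95838795]), 'contact_force': array([-0.45409083, -0.19551733, -0.06237227]), 'moment': array([ 0.01003968,  0.02023623, -0.03231038]), 'width': 85.54637966862443}
scene [[451.5, 0.0, 325.3], [0.0, 451.5, 202.9], [0.0, 0.0, 1.0]] [[0.471, 0.519, -0.713, 1331.948], [0.882, -0.297, 0.366, -337.97], [-0.022, -0.802, -0.598, 684.861], [0.0, 0.0, 0.0, 1.0]]
top [[519.1, 0.0, 327.6], [0.0, 519.1, 192.0], [0.0, 0.0, 1.0]] [[-0.008, -0.993, 0.115, 443.069], [-1.0, 0.007, -0.011, 81.512], [0.01, -0.115, -0.993, 1336.811], [0.0, 0.0, 0.0, 1.0]]
wrist [[322.4, 0.0, 316.0], [0.0, 322.4, 199.7], [0.0, 0.0, 1.0]] [[0.329, -0.911, -0.25, 260.395], [-0.944, -0.318, -0.086, -546.077], [-0.001, 0.264, -0.965, 373.188], [0.0, 0.0, 0.0, 1.0]]
```

View pics/top0.png

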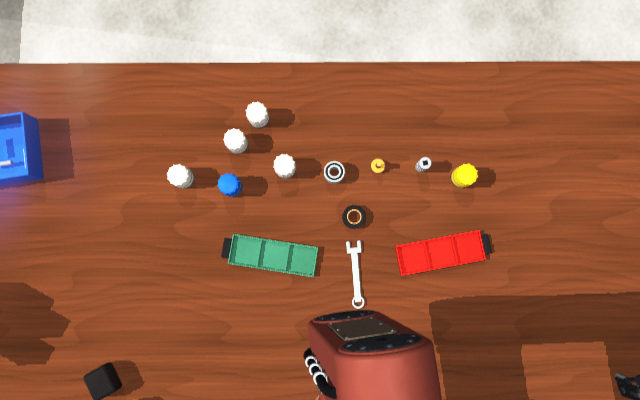

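View pics/scene0.png

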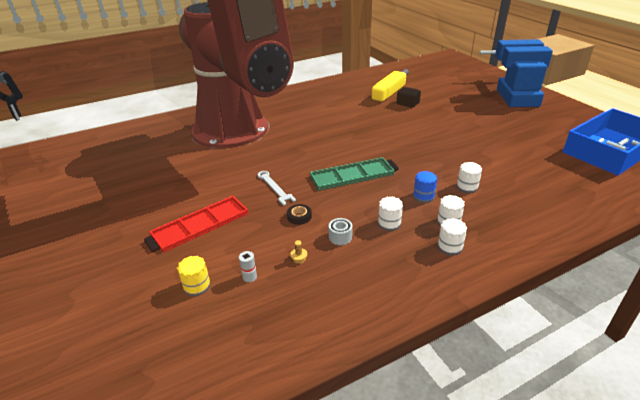

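View pics/wrist0.png

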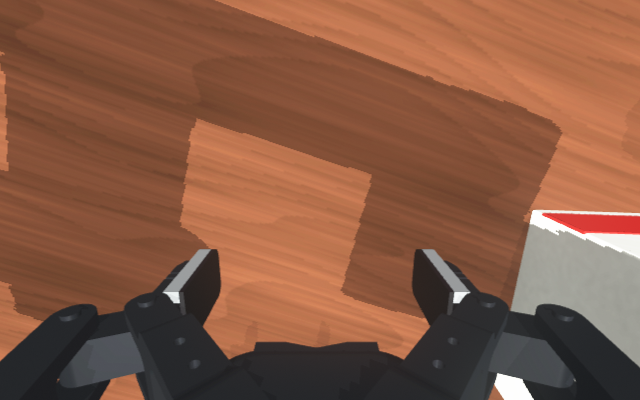

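Run:
```python
import pickle,cv2
d=pickle.load(open("c0.pkl","rb"))
im=d["top"]["pixels"][:,:,::-1]
cv2.imwrite("pics/crop_top.png",cv2.resize(im[95:205,150:310],None,fx=5,fy=5,interpolation=cv2.INTER_NEAREST))
cv2.imwrite("pics/crop_top2.png",cv2.resize(im[140:290,310:500],None,fx=4,fy=4,interpolation=cv2.INTER_NEAREST))
im=d["scene"]["pixels"][:,:,::-1]
cv2.imwrite("pics/crop_sc.png",cv2.resize(im[140:300,340:500],None,fx=3.7,fy=3.7,interpolation=cv2.INTER_NEAREST))
```

```text
(no output)
```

View pics/crop_top.png

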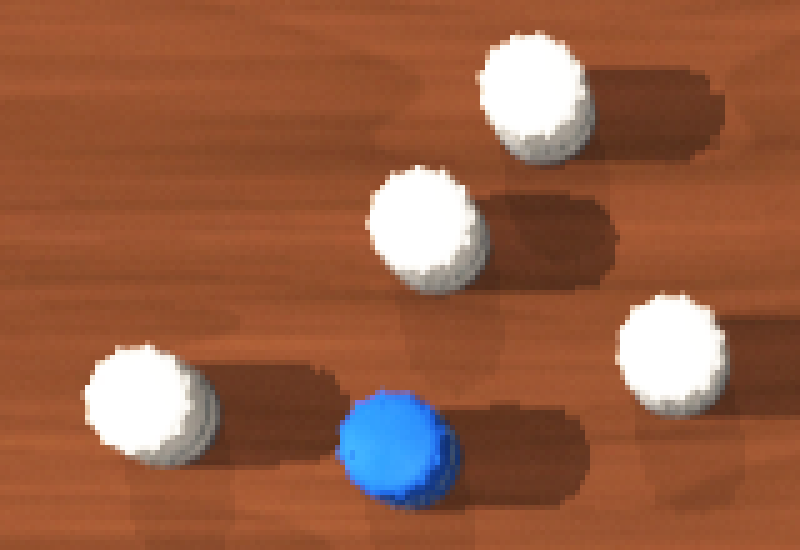

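View pics/crop_top2.png

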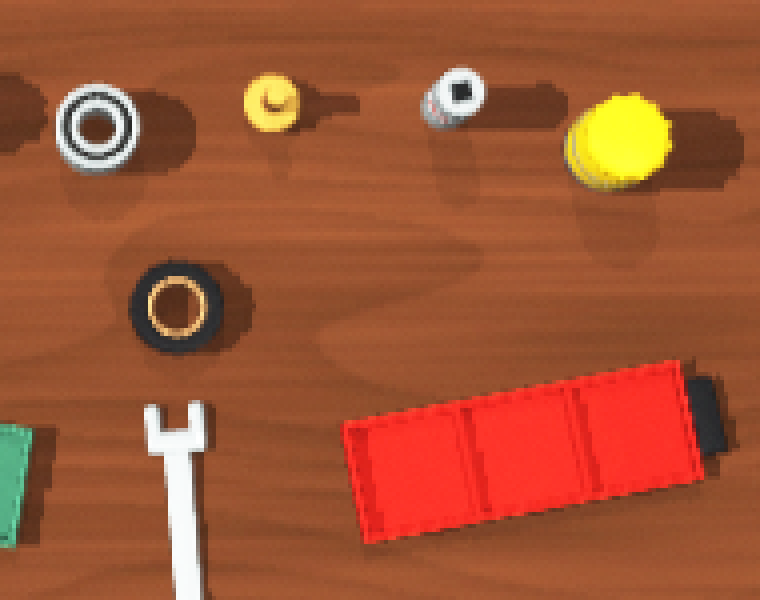

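View pics/crop_sc.png

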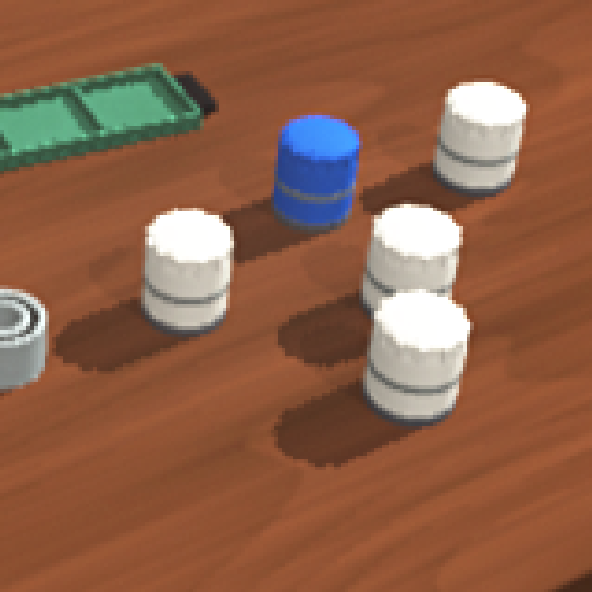

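```bash
cat > h.py <<'E'
import cv2, numpy as np
from scipy.spatial.transform import Rotation as R
def ray(c,px):
    K=c["mtx"];P=c["pose"];d=P[:3,:3]@np.linalg.solve(K,[px[0],px[1],1.]);return P[:3,3],d
def onplane(c,px,z):
    o,d=ray(c,px);return o+d*(z-o[2])/d[2]
def proj(c,X):
    P=c["pose"];q=P[:3,:3].T@(np.asarray(X,float)-P[:3,3]);q=c["mtx"]@q;return q[:2]/q[2]
def tri(c1,p1,c2,p2):
    o1,d1=ray(c1,p1);o2,d2=ray(c2,p2);A=np.stack([d1,-d2],1)
    t=np.linalg.lstsq(A,o2-o1,rcond=None)[0];a=o1+d1*t[0];b=o2+d2*t[1];return (a+b)/2,np.linalg.norm(a-b)
def hsv(c): return cv2.cvtColor(c["pixels"],cv2.COLOR_RGB2HSV)
def blobs(m,amin=40):
    n,l,s,ce=cv2.connectedComponentsWithStats(m.astype(np.uint8),connectivity=8)
    return [(s[i],ce[i],l==i) for i in range(1,n) if s[i][4]>=amin]
E
python3 - <<'E'
from h import *
import pickle
d=pickle.load(open("c0.pkl","rb"))
T=d["top"];h=hsv(T);H,S,V=[h[...,i].astype(int) for i in range(3)]
roi=np.zeros(H.shape,bool);roi[90:300,150:510]=1
def show(n,m,zs,amin=40):
    for s,c,mm in blobs(m&roi,amin):
        print(n,s.tolist(),np.round(c,1),[np.round(onplane(T,c,z)[:2],1).tolist() for z in zs])
show("white/grey",(S<70)&(V>85),[32,18,30])
show("blue",(H>95)&(H<125)&(S>110),[32])
show("yellow",(H>20)&(H<35)&(S>120),[32,12])
for n,m in(("red",((H<4)|(H>176))&(S>170)&(V>100)),("green",(H>60)&(H<90)&(S>60))):
    for s,c,mm in blobs(m&roi,500):
        cs,_=cv2.findContours(mm.astype(np.uint8),cv2.RETR_EXTERNAL,cv2.CHAIN_APPROX_NONE)
        r=cv2.minAreaRect(cs[0]);b=cv2.boxPoints(r)
        w=np.array([onplane(T,p,14)[:2] for p in b]);ctr=w.mean(0)
        e=[w[1]-w[0],w[2]-w[1]]
        print(n,np.round(b,1).tolist(),"ctr",ctr.round(1),[ (round(float(np.linalg.norm(x)),1),round(float(np.degrees(np.arctan2(x[1],x[0]))),2)) for x in e], np.round(onplane(T,c,7)[:2],1))
show("black",(V<60),[5],30)
E
```

```text
white/grey [246, 102, 23, 26, 458] [257.  114.4] [[796.2, 247.0], [800.0, 248.8], [796.7, 247.3]]
white/grey [223, 128, 25, 26, 459] [235.3 140.8] [[727.6, 301.9], [730.7, 304.2], [728.1, 302.2]]
white/grey [273, 154, 23, 24, 426] [284.3 165.7] [[662.2, 176.6], [664.5, 177.7], [662.5, 176.8]]
white/grey [415, 157, 16, 15, 156] [422.7 164.3] [[663.4, -176.1], [665.8, -178.9], [663.8, -176.5]]
white/grey [324, 161, 21, 23, 285] [333.7 171.7] [[646.0, 51.1], [648.2, 50.8], [646.3, 51.1]]
white/grey [167, 164, 27, 24, 485] [179.9 175.9] [[637.9, 440.7], [640.0, 444.6], [638.2, 441.3]]
white/grey [346, 240, 18, 60, 489] [355.2 268.3] [[402.5, 0.1], [402.1, -0.8], [402.5, -0.0]]
blue [218, 173, 24, 23, 421] [229.3 184.5] [[615.1, 315.7]]
yellow [371, 159, 13, 14, 116] [376.8 165.1] [[662.2, -58.8], [665.6, -61.0]]
yellow [451, 163, 27, 24, 471] [464.2 175.2] [[634.7, -281.1], [637.7, -286.7]]
red [[394.29998779296875, 245.39999389648438], [480.29998779296875, 229.10000610351562], [486.0, 259.29998779296875], [400.1000061035156, 275.6000061035156]] ctr [ 440.2 -217.6] [(224.1, -79.83), (77.5, -171.58)] [ 439.7 -218.5]
green [[226.89999389648438, 263.29998779296875], [231.60000610351562, 233.10000610351562], [317.8999938964844, 246.60000610351562], [313.20001220703125, 276.79998779296875]] ctr [437.2 207.9] [(76.5, -8.21), (221.6, -99.34)] [437.  208.1]
black [343, 206, 23, 22, 208] [353.8 216.5] [[533.3, 0.0]]
black [482, 235, 10, 19, 119] [486.4 243.8] [[460.8, -338.8]]
black [222, 239, 10, 19, 128] [226.2 247.6] [[456.5, 326.3]]
```

```bash
cat >> h.py <<'E'
def plan(x,y,z,jaw):
    """tool-frame shift (mm) & turn to reach TCP x,y,z, jaw azimuth (deg, mod 180), pointing down"""
    from plant import get_obs
    o=get_obs();M=R.from_rotvec(o["eef_rot"]).as_matrix();p=o["position"]
    a=np.degrees(np.arctan2(M[1,2],M[0,2]));da=(jaw-a+90)%180-90
    xx=np.array([0,0,-1.]);
    az=np.radians(a+da);zz=np.array([np.cos(az),np.sin(az),0]);yy=np.cross(zz,xx);G=np.stack([xx,yy,zz],1)
    rv=R.from_matrix(M.T@G).as_rotvec()
    D=np.array([x,y,z])-p
    print("t",round(o["time"],2),"pos",p.round(1),"jaw az",round(a,2),"turn(tool)",rv.round(3),"J",o["joints"].round(2),"w",round(o["width"],1),"F",o["contact_force"].round(1))
    print(" shift now-frame",(M.T@D).round(1)," shift final-frame",(G.T@D).round(1),"tool y",M[:,1].round(2),"z",M[:,2].round(2))
E
python3 - <<'E'
from h import *
plan(662,177,150,9.7)
plan(452,-289,150,9.7)
E
```

```text
t 0.15 pos [ 197.1 -566.4  230.7] jaw az -70.82 turn(tool) [-1.405e+00 -1.000e-03 -1.000e-03] J [-1.45  0.1   0.1   1.56  0.    1.35] w 85.4 F [ 0.6  0.4 -0.5]
 shift now-frame [  81.4  683.3 -549.3]  shift final-frame [ 80.7 654.5 583.5] tool y [0.94 0.33 0.  ] z [ 0.33 -0.94 -0.  ]
t 0.15 pos [ 197.1 -566.4  230.7] jaw az -70.82 turn(tool) [-1.405e+00 -1.000e-03 -1.000e-03] J [-1.45  0.1   0.1   1.56  0.    1.35] w 85.4 F [ 0.6  0.4 -0.5]
 shift now-frame [  81.   331.8 -178.2]  shift final-frame [ 80.7 230.5 298. ] tool y [0.94 0.33 0.  ] z [ 0.33 -0.94 -0.  ]
```

Request:
apply_moves(
  fingers=[1,1,1,1,1,1,1,1,1,1],
  offset=[
    [0,0.031,-0.025],
    [0,0.034,-0.021],
    [0,0.036,-0.016],
    [0,0.038,-0.011],
    [0,0.039,-0.005],
    [0,0.04,0.001],
    [0,0.04,0.006],
    [0,0.038,0.012],
    [0,0.036,0.017],
    [0,0.033,0.022],
  ],
  delta_rot=[
    [-0.14,0,0],
    [-0.14,0,0],
    [-0.14,0,0],
    [-0.14,0,0],
    [-0.14,0,0],
    [-0.14,0,0],
    [-0.14,0,0],
    [-0.14,0,0],
    [-0.14,0,0],
    [-0.14,0,0],
  ],
  force=60,
)

```text
time: 1.15
position: [405.9, -226.2, 231.2]
eef_rot: [-0.133, 1.567, 0.133]
contact_force: [0.9, -0.3, 0.0]
width: 85.4
```

Run:
```python
from h import *
plan(663,177,150,9.7)
```

```text
t 1.15 pos [ 405.9 -226.2  231.2] jaw az 9.72 turn(tool) [0. 0. 0.] J [-0.79 -0.31 -0.29  1.59 -0.    0.61] w 85.4 F [ 0.9 -0.3  0. ]
 shift now-frame [ 81.2 354.  321.4]  shift final-frame [ 81.2 354.1 321.3] tool y [-0.17  0.99 -0.  ] z [0.99 0.17 0.  ]
```

```bash
cat >> h.py <<'E'
def snap(n,name):
    from plant import vision
    import pickle
    c=vision.capture(n);cv2.imwrite(f"pics/{name}.png",c["pixels"][:,:,::-1]);pickle.dump(c,open(f"pics/{name}.pkl","wb"));return c
E
python3 - <<'E'
from h import *
snap("wrist","w1")
E
```

```text
(no output)
```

View pics/w1.png

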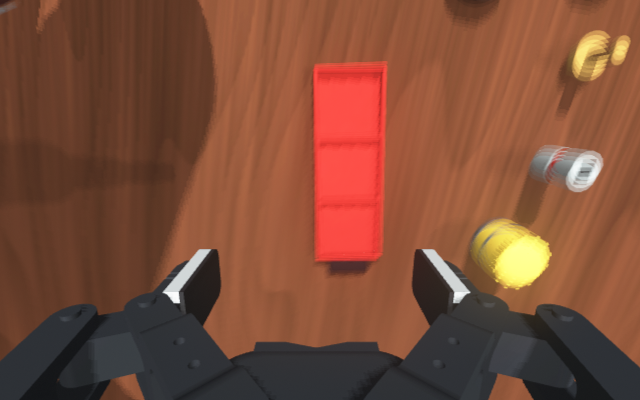

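Request:
apply_moves(
  fingers=[1,1,1,1,1,1,1,1,1,1],
  offset=[
    [0.008,0.035,0.032],
    [0.008,0.035,0.032],
    [0.008,0.035,0.032],
    [0.008,0.035,0.032],
    [0.008,0.035,0.032],
    [0.008,0.035,0.032],
    [0.008,0.035,0.032],
    [0.008,0.035,0.032],
    [0.008,0.035,0.032],
    [0.008,0.035,0.032],
  ],
  delta_rot=[
    [0,0,0],
    [0,0,0],
    [0,0,0],
    [0,0,0],
    [0,0,0],
    [0,0,0],
    [0,0,0],
    [0,0,0],
    [0,0,0],
    [0,0,0],
  ],
)

```text
time: 2.2
position: [664.7, 171.6, 150.5]
eef_rot: [-0.129, 1.567, 0.129]
contact_force: [0.7, -1.6, 0.3]
width: 85.1
```

Run:
```python
from h import *
plan(663,177,26,9.7)
snap("wrist","w2")
```

```text
t 2.2 pos [664.7 171.6 150.5] jaw az 9.4 turn(tool) [-0.005 -0.     0.   ] J [ 0.06  0.37  0.26  1.46 -0.    1.47] w 85.1 F [ 0.7 -1.6  0.3]
 shift now-frame [124.5   5.6  -0.7]  shift final-frame [124.5   5.6  -0.7] tool y [-0.16  0.99 -0.  ] z [ 0.99  0.16 -0.  ]
```

View pics/w2.png

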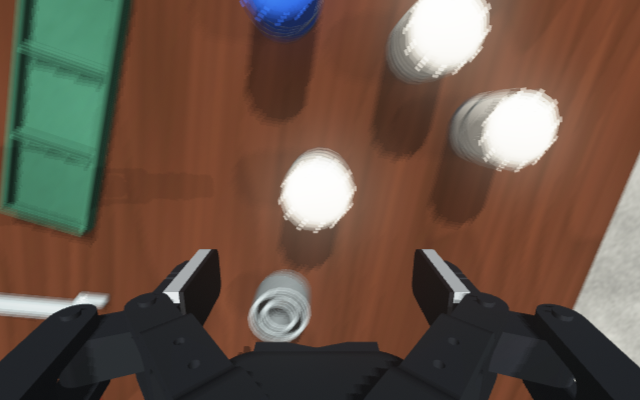

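Request:
apply_moves(
  fingers=[1,1],
  offset=[
    [0.01,0,0],
    [0,0,0],
  ],
  delta_rot=[
    [0,0,0],
    [0,0,0],
  ],
)

```text
time: 2.45
position: [662.9, 169.5, 139.0]
eef_rot: [-0.129, 1.57, 0.129]
contact_force: [-0.4, -0.7, 0.2]
width: 85.5
```

Run:
```python
from h import *
c=snap("wrist","w3")
plan(663,177,26,9.7)
h=hsv(c);H,S,V=[h[...,i].astype(int) for i in range(3)]
for s,ce,m in blobs((S<60)&(V>200),400):
    if s[1]<330 and 150<s[0]<450 and s[1]+s[3]<330:
        b=np.array([s[0]+s[2]/2-.5,s[1]+s[3]/2-.5]);print(s.tolist(),ce.round(1),onplane(c,ce,64).round(1),onplane(c,b,64).round(1))
for X in [(663,177,64),(663,177,0)]: print(proj(c,X).round(1))
```

```text
t 2.5 pos [663.2 168.9 140.5] jaw az 9.36 turn(tool) [-0.006 -0.002  0.   ] J [ 0.06  0.37  0.23  1.44 -0.    1.47] w 85.4 F [0.5 0.3 0.1]
 shift now-frame [114.5   8.    1.3]  shift final-frame [114.5   8.    1.2] tool y [-0.16  0.99 -0.  ] z [ 0.99  0.16 -0.  ]
[411, 0, 86, 70, 4739] [453.7  30.5] [727.  294.7  64. ] [727.5 292.5  64. ]
[279, 159, 75, 78, 4086] [316.5 197.5] [661.7 176.6  64. ] [661.4 176.6  64. ]
[318.4 197.3]
[318.1 178.8]
```

View pics/w3.png

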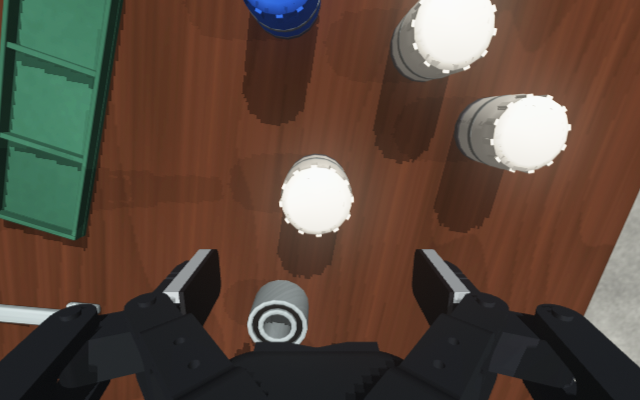

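Request:
apply_moves(
  fingers=[1,1,1,1,1,-1,-1,-1,-1,-1,-1],
  offset=[
    [0.03,0.008,0],
    [0.035,0,0],
    [0.03,0,0],
    [0.02,0,0],
    [0,0,0],
    [0,0,0],
    [0,0,0],
    [0,0,0],
    [0,0,0],
    [0,0,0],
    [0,0,0],
  ],
  delta_rot=[
    [0,0,0],
    [0,0,0],
    [0,0,0],
    [0,0,0],
    [0,0,0],
    [0,0,0],
    [0,0,0],
    [0,0,0],
    [0,0,0],
    [0,0,0],
    [0,0,0],
  ],
)

```text
time: 3.6
position: [664.1, 177.4, 29.3]
eef_rot: [-0.129, 1.564, 0.128]
contact_force: [-3.1, -1.9, 8.0]
width: 52.8
```

Run:
```python
from h import *
plan(663,177,26,9.7)
snap("wrist","w4")
```

```text
t 3.6 pos [664.1 177.4  29.3] jaw az 9.38 turn(tool) [-0.006  0.003  0.001] J [ 0.07  0.42  0.09  1.24 -0.    1.48] w 52.8 F [-3.1 -1.9  8. ]
 shift now-frame [ 3.3 -0.2 -1.1]  shift final-frame [ 3.3 -0.2 -1.1] tool y [-0.16  0.99 -0.  ] z [0.99 0.16 0.  ]
```

View pics/w4.png

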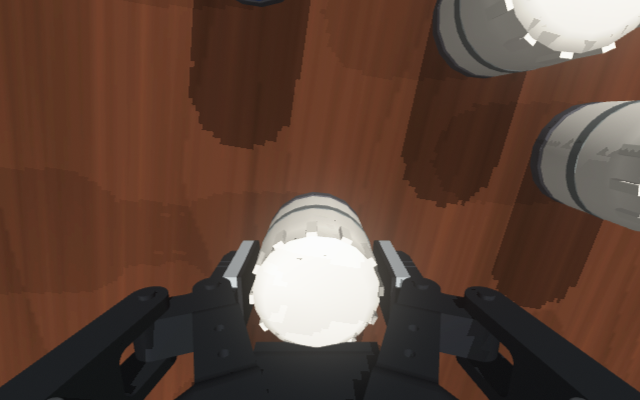

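Request:
apply_moves(
  fingers=[-1,-1,-1,-1,-1,-1,-1,-1,-1,-1,-1,-1],
  offset=[
    [0,0,0],
    [-0.02,0,0],
    [-0.03,0,0],
    [-0.04,0,0],
    [-0.02,-0.02,-0.014],
    [0,-0.038,-0.026],
    [0,-0.038,-0.026],
    [0,-0.038,-0.026],
    [0,-0.038,-0.026],
    [0,-0.038,-0.026],
    [0,-0.038,-0.026],
    [0,-0.038,-0.026],
  ],
  delta_rot=[
    [0,0,0],
    [0,0,0],
    [0,0,0],
    [0,0,0],
    [0,0,0],
    [0,0,0],
    [0,0,0],
    [0,0,0],
    [0,0,0],
    [0,0,0],
    [0,0,0],
    [0,0,0],
  ],
)

```text
time: 4.85
position: [515.3, -138.2, 137.5]
eef_rot: [-0.13, 1.565, 0.128]
contact_force: [0.4, -1.7, -2.5]
width: 52.4
```

Run:
```python
from h import *
plan(452,-289,90,9.7)
```

```text
t 4.85 pos [ 515.3 -138.2  137.5] jaw az 9.41 turn(tool) [-0.005  0.002  0.001] J [-0.51 -0.1  -0.28  1.39 -0.    0.9 ] w 52.4 F [ 0.4 -1.7 -2.5]
 shift now-frame [  47.6 -138.4  -87.2]  shift final-frame [  47.5 -138.   -87.9] tool y [-0.16  0.99 -0.  ] z [0.99 0.16 0.  ]
```

Request:
apply_moves(
  fingers=[-1,-1,-1,-1,-1,-1],
  offset=[
    [0,-0.038,-0.025],
    [0,-0.038,-0.025],
    [0,-0.035,-0.022],
    [0,-0.02,-0.012],
    [0,0,0],
    [0,0,0],
  ],
  delta_rot=[
    [0,0,0],
    [0,0,0],
    [0,0,0],
    [0,0,0],
    [0,0,0],
    [0,0,0],
  ],
)

```text
time: 5.45
position: [454.5, -279.8, 137.1]
eef_rot: [-0.128, 1.566, 0.127]
contact_force: [-0.1, 0.6, -3.0]
width: 52.6
```

Run:
```python
from h import *
c=snap("wrist","w5"); snap("top","t5")
plan(452,-289,90,9.7)
```

```text
t 5.55 pos [ 454.9 -278.8  136.8] jaw az 9.44 turn(tool) [-0.005  0.     0.   ] J [-0.8  -0.1  -0.28  1.39  0.    0.61] w 52.6 F [ 0.1 -0.5 -4.2]
 shift now-frame [46.8 -9.6 -4.6]  shift final-frame [46.8 -9.6 -4.6] tool y [-0.16  0.99 -0.  ] z [0.99 0.16 0.  ]
```

View pics/w5.png

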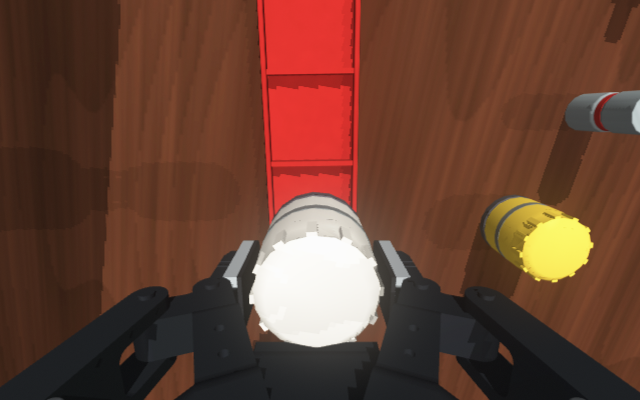

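Run:
```python
from h import *
import pickle
c=pickle.load(open("pics/w5.pkl","rb"))
h=hsv(c);H,S,V=[h[...,i].astype(int) for i in range(3)]
m=((H<4)|(H>176))&(S>170)&(V>100)
L=[];Rr=[]
for r in range(10,190,10):
    q=np.where(m[r,200:420])[0]+200
    if len(q)==0: continue
    L.append(onplane(c,(q[0]-.5,r),14)[:2]);Rr.append(onplane(c,(q[-1]+.5,r),14)[:2])
for P in (L,Rr):
    P=np.array(P);v=cv2.fitLine(P.astype(np.float32),cv2.DIST_HUBER,0,.01,.01).ravel();print("line",v.round(3),np.degrees(np.arctan2(v[1],v[0])).round(2))
# brightness profile along col 310
print([ (r,int(V[r,305:315].mean())) for r in list(range(66,82))+list(range(155,172))])
for r in (73,163): print(onplane(c,(313,r),14).round(1))
im=c["pixels"][0:200,230:400,::-1];cv2.imwrite("pics/w5c.png",cv2.resize(im,None,fx=3,fy=3,interpolation=cv2.INTER_NEAREST))
```

```text
line [ 1.78000e-01 -9.84000e-01  4.00041e+02 -2.11026e+02] -79.73
line [ 1.78000e-01 -9.84000e-01  4.75155e+02 -1.99366e+02] -79.76
[(66, 229), (67, 229), (68, 229), (69, 228), (70, 228), (71, 228), (72, 228), (73, 217), (74, 123), (75, 148), (76, 165), (77, 166), (78, 167), (79, 167), (80, 167), (81, 167), (155, 227), (156, 227), (157, 226), (158, 226), (159, 208), (160, 172), (161, 210), (162, 225), (163, 226), (164, 226), (165, 223), (166, 176), (167, 162), (168, 162), (169, 162), (170, 162), (171, 161)]
[ 437.  -187.7   14. ]
[ 448.2 -256.6   14. ]
```

View pics/w5c.png

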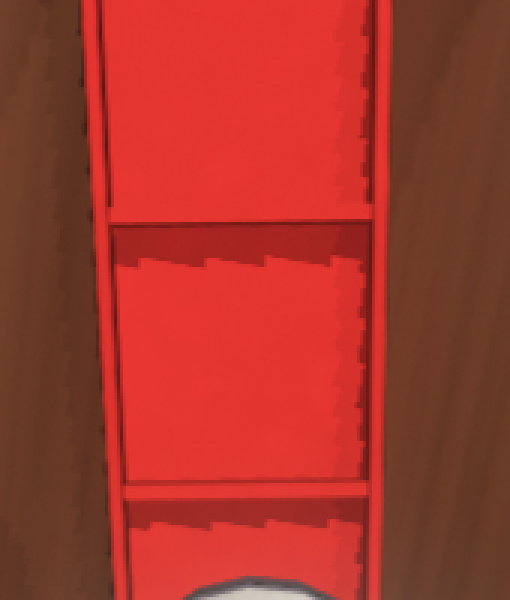

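Run:
```python
from h import *
plan(453.2,-290.8,35,10.2)
```

```text
t 5.55 pos [ 454.9 -278.8  136.8] jaw az 9.44 turn(tool) [-0.013  0.     0.   ] J [-0.8  -0.1  -0.28  1.39  0.    0.61] w 52.6 F [ 0.1 -0.5 -4.2]
 shift now-frame [101.8 -11.6  -3.7]  shift final-frame [101.8 -11.6  -3.8] tool y [-0.16  0.99 -0.  ] z [0.99 0.16 0.  ]
```

Request:
apply_moves(
  fingers=[-1,-1,-1,-1,-1,-1,-1],
  offset=[
    [0.01,-0.0115,-0.0035],
    [0.03,0,0],
    [0.03,0,0],
    [0.018,0,0],
    [0.008,0,0],
    [0,0,0],
    [0,0,0],
  ],
  delta_rot=[
    [-0.013,0,0],
    [0,0,0],
    [0,0,0],
    [0,0,0],
    [0,0,0],
    [0,0,0],
    [0,0,0],
  ],
)

```text
time: 6.25
position: [453.7, -291.5, 41.5]
eef_rot: [-0.141, 1.565, 0.139]
contact_force: [0.0, -0.2, -2.9]
width: 52.6
```

Run:
```python
from h import *
plan(453.2,-290.8,33,10.2)
```

```text
t 6.25 pos [ 453.7 -291.5   41.5] jaw az 10.19 turn(tool) [-0.     0.001  0.001] J [-0.81 -0.03 -0.38  1.21  0.    0.58] w 52.6 F [ 0.  -0.2 -2.9]
 shift now-frame [ 8.5  0.7 -0.4]  shift final-frame [ 8.5  0.7 -0.4] tool y [-0.18  0.98 -0.  ] z [0.98 0.18 0.  ]
```

Request:
apply_moves(
  fingers=[-1,-1,-1,-1],
  offset=[
    [0.004,0,0],
    [0.003,0,0],
    [0.001,0,0],
    [0,0,0],
  ],
  delta_rot=[
    [0,0,0],
    [0,0,0],
    [0,0,0],
    [0,0,0],
  ],
)

```text
time: 6.65
position: [453.3, -291.8, 33.3]
eef_rot: [-0.14, 1.566, 0.138]
contact_force: [-1.7, 1.5, 4.2]
width: 52.9
```

Run:
```python
from h import *
plan(453.2,-290.8,33,10.2)
snap("wrist","w6"); snap("scene","s6")
im=cv2.imread("pics/s6.png")
cv2.imwrite("pics/s6c.png",cv2.resize(im[150:300,110:300],None,fx=4,fy=4))
```

```text
t 6.65 pos [ 453.3 -291.8   33.3] jaw az 10.14 turn(tool) [-0.001  0.001  0.001] J [-0.81 -0.02 -0.39  1.2  -0.    0.58] w 52.9 F [-1.7  1.5  4.2]
 shift now-frame [0.3 1.  0.1]  shift final-frame [0.3 1.  0.1] tool y [-0.18  0.98 -0.  ] z [0.98 0.18 0.  ]
```

View pics/w6.png

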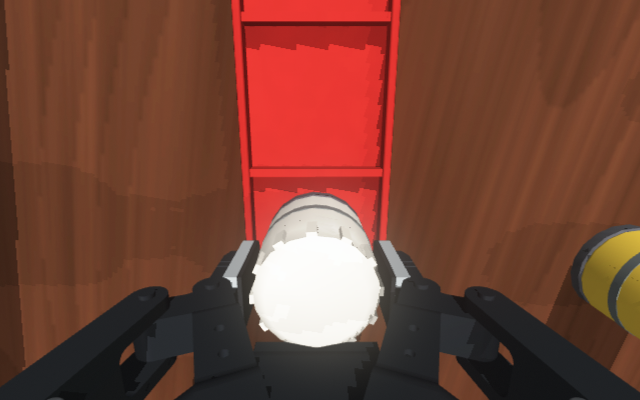

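View pics/s6c.png

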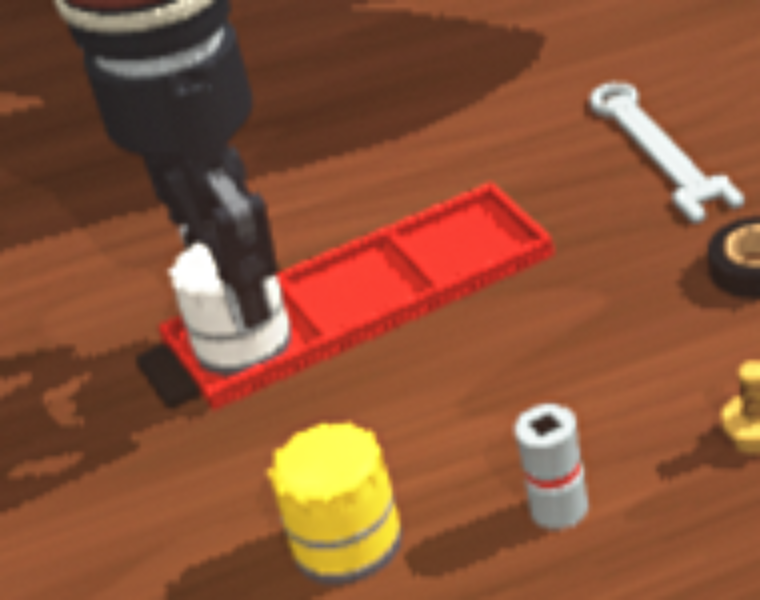

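Run:
```python
from h import *
import pickle
c=pickle.load(open("pics/w6.pkl","rb"))
for r in (17,172): print(onplane(c,(317,r),14).round(1))
# visible foot bottom far edge of the filter at z=4
print(onplane(c,(317,193),4).round(1), proj(c,(453.3,-291.8,4)).round(1))
```

```text
[ 434.9 -187.1   14. ]
[ 447.5 -256.7   14. ]
[ 450. -270.    4.] [316.  230.6]
```

Request:
apply_moves(
  fingers=[1,1,1,1,1,1,1,1],
  offset=[
    [0,0,0],
    [0,0,0],
    [0,0,0],
    [0,0,0],
    [0,0,0],
    [-0.03,0,0],
    [-0.04,0,0],
    [-0.04,0,0],
  ],
  delta_rot=[
    [0,0,0],
    [0,0,0],
    [0,0,0],
    [0,0,0],
    [0,0,0],
    [0,0,0],
    [0,0,0],
    [0,0,0],
  ],
)

```text
time: 7.55
position: [452.5, -290.9, 143.2]
eef_rot: [-0.138, 1.567, 0.14]
contact_force: [0.9, -0.9, 0.7]
width: 85.3
```

Run:
```python
from h import *
plan(664,-60,140,10.2)
snap("wrist","w7")
```

```text
t 7.55 pos [ 452.5 -290.9  143.2] jaw az 10.14 turn(tool) [-0.001 -0.001 -0.001] J [-0.81 -0.08 -0.25  1.4  -0.    0.58] w 85.3 F [ 0.9 -0.9  0.7]
 shift now-frame [  3.2 190.1 248.8]  shift final-frame [  3.2 189.8 249. ] tool y [-0.18  0.98  0.  ] z [ 0.98  0.18 -0.  ]
```

View pics/w7.png

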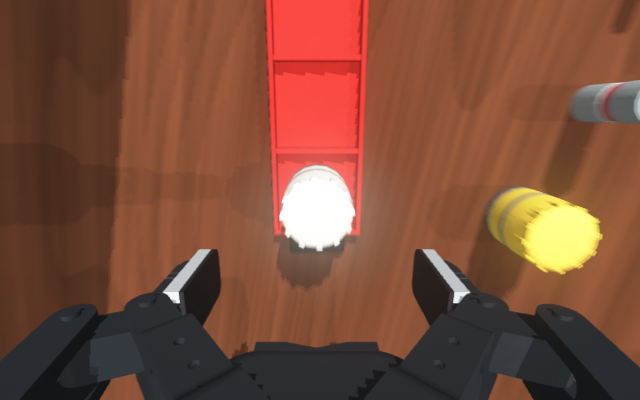

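Request:
apply_moves(
  fingers=[1,1,1,1,1,1,1,1,1,1],
  offset=[
    [0,0.025,0.035],
    [0,0.025,0.035],
    [0,0.025,0.035],
    [0,0.025,0.035],
    [0,0.025,0.035],
    [0,0.025,0.035],
    [0,0.025,0.035],
    [0,0,0],
    [0,0,0],
    [0,0,0],
  ],
  delta_rot=[
    [0,0,0],
    [0,0,0],
    [0,0,0],
    [0,0,0],
    [0,0,0],
    [0,0,0],
    [0,0,0],
    [0,0,0],
    [0,0,0],
    [0,0,0],
  ],
)

```text
time: 8.6
position: [662.8, -76.6, 142.1]
eef_rot: [-0.139, 1.567, 0.138]
contact_force: [-0.6, -0.3, 0.4]
width: 85.4
```

Run:
```python
from h import *
c=snap("wrist","w8")
h=hsv(c);H,S,V=[h[...,i].astype(int) for i in range(3)]
for s,ce,m in blobs((H>17)&(H<35)&(S>100)&(V>90),300): print(s.tolist(),ce.round(1),onplane(c,ce,14).round(1))
for z in (48,15,0): print(z,proj(c,(665,-61,z)).round(1))
plan(665,-61,22,10.2)
```

```text
[300, 158, 43, 41, 1277] [320.7 178.4] [664.9 -66.1  14. ]
48 [322.6 180.9]
15 [321.9 172.8]
0 [321.6 169.7]
t 8.65 pos [662.8 -76.9 142.4] jaw az 10.08 turn(tool) [-0.002 -0.     0.   ] J [-0.31  0.31  0.17  1.43 -0.    1.08] w 85.3 F [ 0.2 -0.5 -0.2]
 shift now-frame [120.4  15.3   5. ]  shift final-frame [120.4  15.3   5. ] tool y [-0.17  0.98 -0.  ] z [ 0.98  0.17 -0.  ]
```

View pics/w8.png

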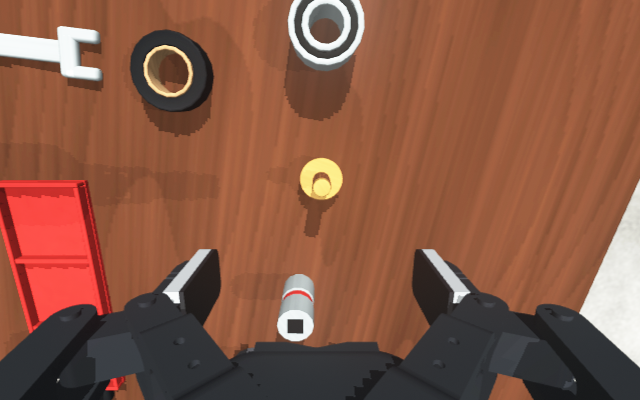

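Run:
```python
from h import *
import pickle
c=pickle.load(open("pics/w8.pkl","rb"));T=pickle.load(open("c0.pkl","rb"))["top"]
print(onplane(c,(321.3,187),48).round(1),onplane(c,(321.3,178.5),15).round(1),onplane(c,(321.3,178.5),13.5).round(1))
print(onplane(T,(377.8,165.7),14).round(1))
im=c["pixels"][140:250,270:380,::-1];cv2.imwrite("pics/w8c.png",cv2.resize(im,None,fx=5,fy=5,interpolation=cv2.INTER_NEAREST))
```

```text
[664.9 -65.8  48. ] [665.4 -65.9  15. ] [665.5 -66.2  13.5]
[663.6 -63.3  14. ]
```

View pics/w8c.png

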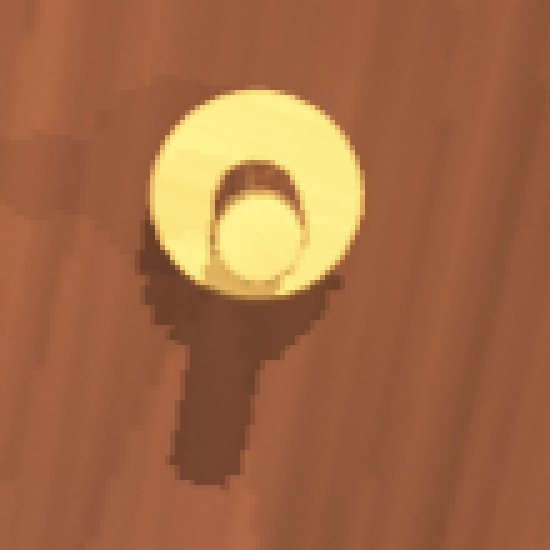

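Request:
apply_moves(
  fingers=[1,1,1,1,1,-1,-1,-1,-1,-1,-1,-1],
  offset=[
    [0.03,0.0115,0.0035],
    [0.035,0,0],
    [0.035,0,0],
    [0.02,0,0],
    [0,0,0],
    [0,0,0],
    [0,0,0],
    [0,0,0],
    [0,0,0],
    [0,0,0],
    [0,0,0],
    [0,0,0],
  ],
  delta_rot=[
    [0,0,0],
    [0,0,0],
    [0,0,0],
    [0,0,0],
    [0,0,0],
    [0,0,0],
    [0,0,0],
    [0,0,0],
    [0,0,0],
    [0,0,0],
    [0,0,0],
    [0,0,0],
  ],
)

```text
time: 9.85
position: [665.2, -64.2, 23.1]
eef_rot: [-0.14, 1.565, 0.139]
contact_force: [-0.4, -0.3, 5.0]
width: 11.7
```

Run:
```python
from h import *
c=snap("wrist","w9")
plan(441,-221,120,10.2)
```

```text
t 9.9 pos [665.2 -64.2  23.1] jaw az 10.15 turn(tool) [-0.001  0.001  0.001] J [-0.29  0.37  0.02  1.22 -0.    1.1 ] w 11.8 F [-0.6  0.5  5.5]
 shift now-frame [ -97.  -115.  -248.2]  shift final-frame [ -96.9 -114.6 -248.4] tool y [-0.18  0.98 -0.  ] z [0.98 0.18 0.  ]
```

View pics/w9.png

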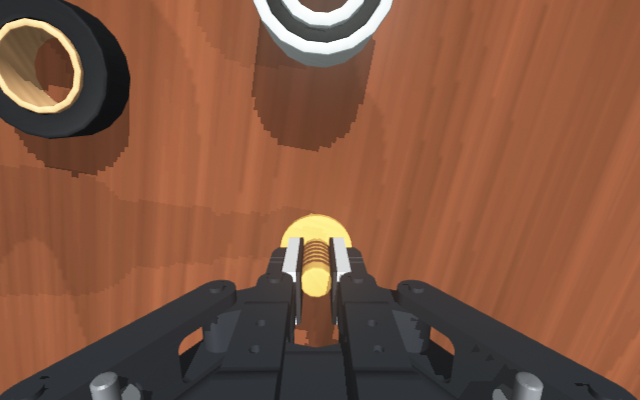

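Request:
apply_moves(
  fingers=[-1,-1,-1,-1,-1,-1,-1,-1,-1,-1,-1],
  offset=[
    [-0.03,0,0],
    [-0.035,0,0],
    [-0.035,-0.01,-0.02],
    [0,-0.019,-0.042],
    [0,-0.019,-0.042],
    [0,-0.019,-0.042],
    [0,-0.019,-0.042],
    [0,-0.018,-0.04],
    [0,-0.011,-0.02],
    [0,0,0],
    [0,0,0],
  ],
  delta_rot=[
    [0,0,0],
    [0,0,0],
    [0,0,0],
    [0,0,0],
    [0,0,0],
    [0,0,0],
    [0,0,0],
    [0,0,0],
    [0,0,0],
    [0,0,0],
    [0,0,0],
  ],
)

```text
time: 11.0
position: [440.8, -221.1, 122.3]
eef_rot: [-0.138, 1.566, 0.138]
contact_force: [0.2, 0.9, -0.9]
width: 11.8
```

Run:
```python
from h import *
c=snap("wrist","w10")
plan(441,-221,32,10.2)
```

```text
t 11.05 pos [ 441.2 -220.7  122.3] jaw az 10.14 turn(tool) [-0.001  0.     0.   ] J [-0.73 -0.22 -0.41  1.38  0.    0.66] w 11.9 F [ 0.  -0.2 -1.6]
 shift now-frame [90.3 -0.3 -0.3]  shift final-frame [90.3 -0.3 -0.3] tool y [-0.18  0.98 -0.  ] z [0.98 0.18 0.  ]
```

View pics/w10.png

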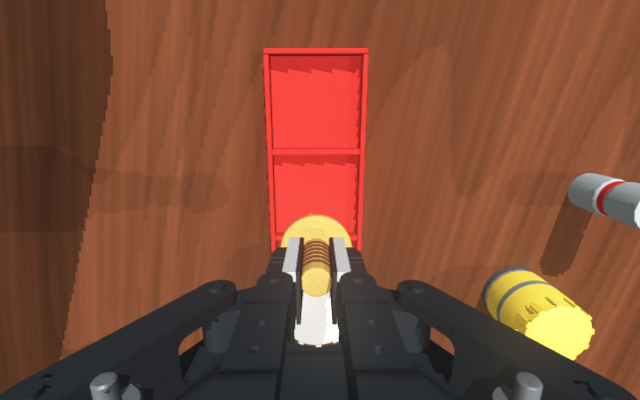

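Request:
apply_moves(
  fingers=[-1,-1,-1,-1,-1,-1,-1,-1],
  offset=[
    [0.03,0,0],
    [0.035,0,0],
    [0.02,0,0],
    [0.006,0,0],
    [0.003,0,0],
    [0.002,0,0],
    [0,0,0],
    [0,0,0],
  ],
  delta_rot=[
    [0,0,0],
    [0,0,0],
    [0,0,0],
    [0,0,0],
    [0,0,0],
    [0,0,0],
    [0,0,0],
    [0,0,0],
  ],
)

```text
time: 11.85
position: [441.4, -221.3, 27.3]
eef_rot: [-0.14, 1.565, 0.138]
contact_force: [0.8, 0.5, -0.2]
width: 11.6
```

Run:
```python
from h import *
plan(441,-221,27,10.2)
c=snap("wrist","w11")
```

```text
t 11.85 pos [ 441.4 -221.3   27.3] jaw az 10.15 turn(tool) [-0.001  0.001  0.001] J [-0.73 -0.16 -0.53  1.19 -0.    0.66] w 11.6 F [ 0.8  0.5 -0.2]
 shift now-frame [ 0.3  0.4 -0.4]  shift final-frame [ 0.3  0.4 -0.4] tool y [-0.18  0.98 -0.  ] z [0.98 0.18 0.  ]
```

View pics/w11.png

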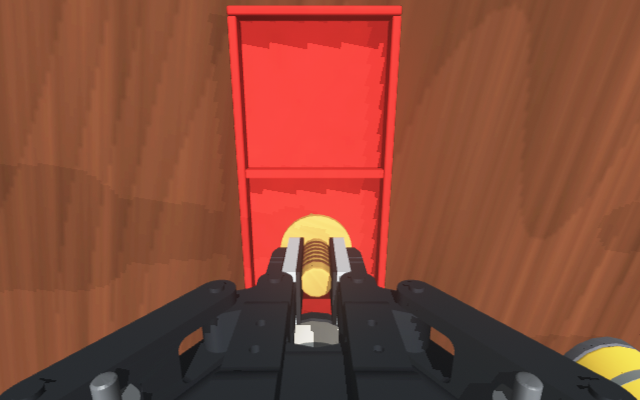

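Request:
apply_moves(
  fingers=[-1,-1,1,1,1,1,1,1,1,1,1],
  offset=[
    [0.001,0,0],
    [0,0,0],
    [0,0,0],
    [0,0,0],
    [0,0,0],
    [0,0,0],
    [0,0,0],
    [-0.03,0,0],
    [-0.04,0,0],
    [-0.045,0,0],
    [0,0,0],
  ],
  delta_rot=[
    [0,0,0],
    [0,0,0],
    [0,0,0],
    [0,0,0],
    [0,0,0],
    [0,0,0],
    [0,0,0],
    [0,0,0],
    [0,0,0],
    [0,0,0],
    [0,0,0],
  ],
)

```text
time: 13.0
position: [443.3, -223.0, 146.6]
eef_rot: [-0.144, 1.56, 0.134]
contact_force: [0.3, -1.0, 0.7]
width: 85.4
```

Run:
```python
from h import *
plan(664,-189,140,10.2)
c=snap("wrist","w12")
```

```text
t 13.0 pos [ 443.3 -223.   146.6] jaw az 10.15 turn(tool) [-0.001  0.006  0.007] J [-0.73 -0.23 -0.38  1.41 -0.    0.66] w 85.4 F [ 0.3 -1.   0.7]
 shift now-frame [  7.9  -5.3 223.2]  shift final-frame [  6.6  -5.6 223.2] tool y [-0.18  0.98 -0.01] z [0.98 0.18 0.01]
```

View pics/w12.png

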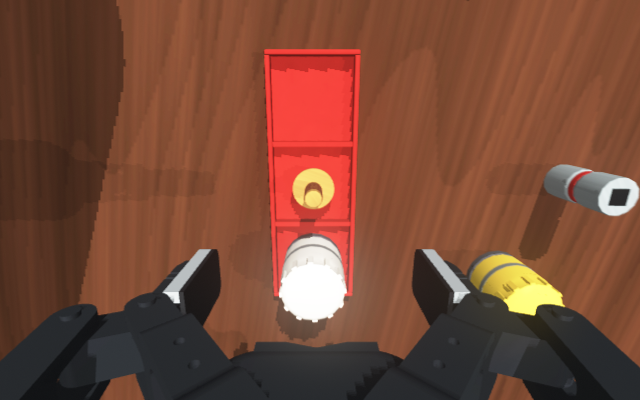

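Request:
apply_moves(
  fingers=[1,1,1,1,1,1,1,1,1],
  offset=[
    [0,0,0.03],
    [0,0,0.042],
    [0,0,0.042],
    [0,0,0.042],
    [0,-0.002,0.042],
    [0,-0.002,0.025],
    [0,0,0],
    [0,0,0],
    [0,0,0],
  ],
  delta_rot=[
    [0,0,0],
    [0,0,0],
    [0,0,0],
    [0,0,0],
    [0,0,0],
    [0,0,0],
    [0,0,0],
    [0,0,0],
    [0,0,0],
  ],
)

```text
time: 13.95
position: [660.1, -185.6, 139.7]
eef_rot: [-0.138, 1.567, 0.139]
contact_force: [-0.8, -0.8, 0.0]
width: 85.7
```

Run:
```python
from h import *
c=snap("wrist","w13")
h=hsv(c);H,S,V=[h[...,i].astype(int) for i in range(3)]
for s,ce,m in blobs((S<60)&(V>150),200):
  if 250<ce[0]<400 and ce[1]<330: print(s.tolist(),ce.round(1),onplane(c,ce,60).round(1))
for s,ce,m in blobs((V<60),50):
  if 250<ce[0]<400 and ce[1]<330: print("hole",s.tolist(),ce.round(1),onplane(c,ce,60).round(1))
for z in (60,0): print(z,proj(c,(665,-177,z)).round(1))
plan(665,-177,26,10.2)
```

```text
[302, 166, 42, 53, 1385] [322.6 191.9] [ 662.8 -174.8   60. ]
60 [325.2 195.4]
0 [323.4 178.5]
t 14.0 pos [ 660.1 -185.8  140.1] jaw az 10.1 turn(tool) [-0.002 -0.001 -0.   ] J [-0.46  0.37  0.24  1.44 -0.    0.93] w 85.2 F [0.8 0.5 0.4]
 shift now-frame [114.1   7.8   6.4]  shift final-frame [114.1   7.8   6.4] tool y [-0.18  0.98  0.  ] z [ 0.98  0.18 -0.  ]
```

View pics/w13.png

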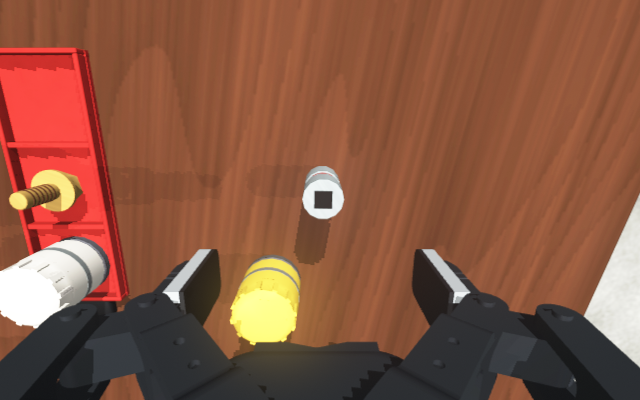

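Request:
apply_moves(
  fingers=[1,1,1,1,1,-1,-1,-1,-1,-1,-1,-1],
  offset=[
    [0.03,0.0065,0.005],
    [0.035,0,0],
    [0.03,0,0],
    [0.018,0,0],
    [0,0,0],
    [0,0,0],
    [0,0,0],
    [0,0,0],
    [0,0,0],
    [0,0,0],
    [0,0,0],
    [0,0,0],
  ],
  delta_rot=[
    [0,0,0],
    [0,0,0],
    [0,0,0],
    [0,0,0],
    [0,0,0],
    [0,0,0],
    [0,0,0],
    [0,0,0],
    [0,0,0],
    [0,0,0],
    [0,0,0],
    [0,0,0],
  ],
)

```text
time: 15.2
position: [665.5, -178.7, 28.7]
eef_rot: [-0.14, 1.565, 0.138]
contact_force: [-1.8, -0.2, 5.8]
width: 28.7
```

Run:
```python
from h import *
c=snap("wrist","w14")
plan(428.2,-150.2,120,10.2)
```

```text
t 15.25 pos [ 665.5 -178.7   28.7] jaw az 10.14 turn(tool) [-0.001  0.001  0.001] J [-0.45  0.43  0.1   1.24 -0.    0.94] w 28.7 F [-1.4 -0.5  6.5]
 shift now-frame [ -91.7   69.7 -228.4]  shift final-frame [ -91.3   70.1 -228.5] tool y [-0.18  0.98 -0.  ] z [0.98 0.18 0.  ]
```

View pics/w14.png

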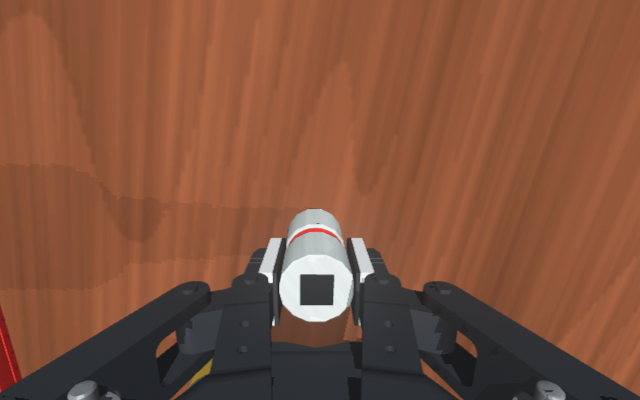

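Request:
apply_moves(
  fingers=[-1,-1,-1,-1,-1,-1,-1,-1,-1,-1,-1],
  offset=[
    [-0.03,0,0],
    [-0.035,0,0],
    [-0.035,0.006,-0.019],
    [0,0.013,-0.042],
    [0,0.013,-0.042],
    [0,0.013,-0.042],
    [0,0.013,-0.042],
    [0,0.008,-0.026],
    [0,0.004,-0.015],
    [0,0,0],
    [0,0,0],
  ],
  delta_rot=[
    [0,0,0],
    [0,0,0],
    [0,0,0],
    [0,0,0],
    [0,0,0],
    [0,0,0],
    [0,0,0],
    [0,0,0],
    [0,0,0],
    [0,0,0],
    [0,0,0],
  ],
)

```text
time: 16.35
position: [428.5, -149.7, 127.6]
eef_rot: [-0.139, 1.565, 0.138]
contact_force: [-0.7, -0.6, -1.8]
width: 28.7
```

Run:
```python
from h import *
c=snap("wrist","w15")
plan(428.2,-150.2,33,10.2)
```

```text
t 16.4 pos [ 428.7 -149.8  127.5] jaw az 10.14 turn(tool) [-0.001  0.001  0.001] J [-0.63 -0.35 -0.51  1.41  0.    0.77] w 28.5 F [-0.1  0.3 -1.3]
 shift now-frame [94.5 -0.3 -0.7]  shift final-frame [94.5 -0.3 -0.6] tool y [-0.18  0.98 -0.  ] z [0.98 0.18 0.  ]
```

View pics/w15.png

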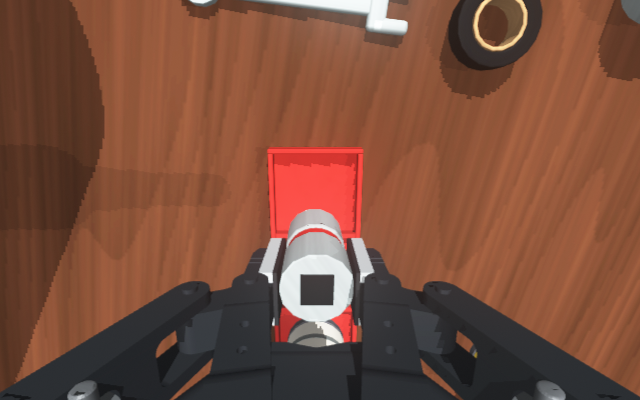

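Request:
apply_moves(
  fingers=[-1,-1,-1,-1,-1,-1,-1,-1],
  offset=[
    [0.03,0,0],
    [0.035,0,0],
    [0.02,0,0],
    [0.006,0,0],
    [0.003,0,0],
    [0.002,0,0],
    [0,0,0],
    [0,0,0],
  ],
  delta_rot=[
    [0,0,0],
    [0,0,0],
    [0,0,0],
    [0,0,0],
    [0,0,0],
    [0,0,0],
    [0,0,0],
    [0,0,0],
  ],
)

```text
time: 17.2
position: [429.0, -150.1, 32.6]
eef_rot: [-0.14, 1.565, 0.138]
contact_force: [-0.8, 0.3, 3.1]
width: 28.5
```

Run:
```python
from h import *
plan(428.2,-150.2,33,10.2)
```

```text
t 17.2 pos [ 429.  -150.1   32.6] jaw az 10.15 turn(tool) [-0.001  0.002  0.002] J [-0.63 -0.3  -0.64  1.22 -0.    0.77] w 28.5 F [-0.8  0.3  3.1]
 shift now-frame [-0.4  0.1 -0.8]  shift final-frame [-0.4  0.1 -0.8] tool y [-0.18  0.98 -0.  ] z [0.98 0.18 0.  ]
```

In contact at the expected height; releasing and lifting.

Request:
apply_moves(
  fingers=[1,1,1,1,1,1,1,1,1,1],
  offset=[
    [0,0,0],
    [0,0,0],
    [0,0,0],
    [0,0,0],
    [0,0,0],
    [-0.03,0,0],
    [-0.04,0,0],
    [-0.045,0,0],
    [-0.01,-0.03,0],
    [0,0,0],
  ],
  delta_rot=[
    [0,0,0],
    [0,0,0],
    [0,0,0],
    [0,0,0],
    [0,0,0],
    [0,0,0],
    [0,0,0],
    [0,0,0],
    [0,0,0],
    [0,0,0],
  ],
)

```text
time: 18.2
position: [434.9, -182.0, 158.8]
eef_rot: [-0.141, 1.563, 0.135]
contact_force: [0.4, 0.8, -0.9]
width: 85.5
```

Run:
```python
from h import *
plan(615,300,140,-9.3)
c=snap("wrist","w16");snap("scene","s16")
im=cv2.imread("pics/s16.png")
cv2.imwrite("pics/s16c.png",cv2.resize(im[150:300,110:300],None,fx=4,fy=4))
```

```text
t 18.2 pos [ 434.9 -182.   158.8] jaw az 10.07 turn(tool) [0.338 0.004 0.004] J [-0.67 -0.3  -0.42  1.45 -0.    0.72] w 85.5 F [ 0.4  0.8 -0.9]
 shift now-frame [ 17.7 443.2 261.5]  shift final-frame [ 18.8 504.8  99.8] tool y [-0.17  0.98 -0.  ] z [0.98 0.17 0.  ]
```

View pics/w16.png

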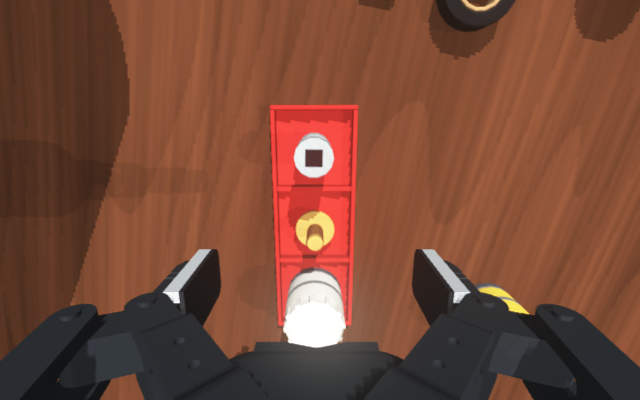

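View pics/s16c.png

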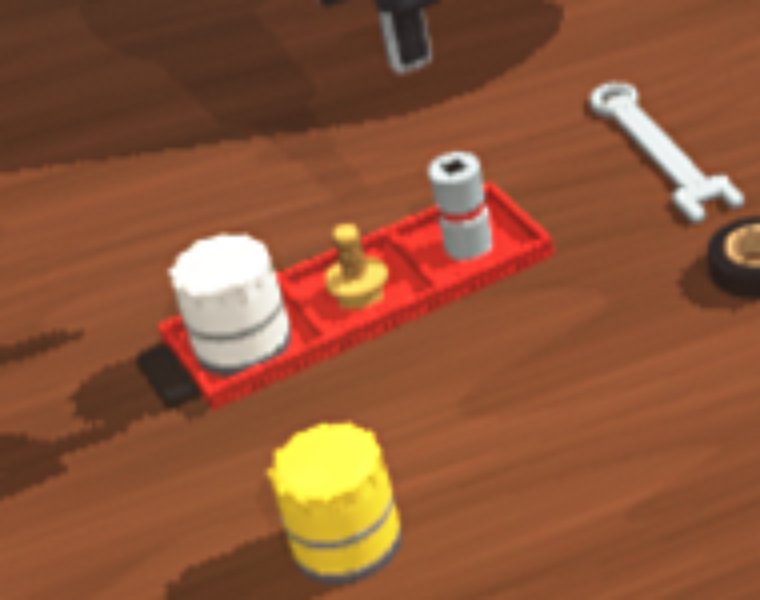

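Request:
apply_moves(
  fingers=[1,1,1,1,1,1,1,1,1,1,1,1],
  offset=[
    [0,0.03,0.02],
    [0,0.04,0.015],
    [0,0.04,0.012],
    [0,0.046,0.01],
    [0,0.046,0.01],
    [0,0.046,0.01],
    [0,0.046,0.01],
    [0,0.046,0.01],
    [0,0.046,0.01],
    [0,0.046,0.01],
    [0,0.046,0.01],
    [0,0.02,0],
  ],
  delta_rot=[
    [0.113,0,0],
    [0.113,0,0],
    [0.112,0,0],
    [0,0,0],
    [0,0,0],
    [0,0,0],
    [0,0,0],
    [0,0,0],
    [0,0,0],
    [0,0,0],
    [0,0,0],
    [0,0,0],
  ],
)

```text
time: 19.5
position: [614.3, 308.2, 153.8]
eef_rot: [0.124, 1.57, -0.125]
contact_force: [0.3, -0.3, -0.3]
width: 85.3
```

Run:
```python
from h import *
plan(615,306,140,-9.3)
```

```text
t 19.5 pos [614.3 308.2 153.8] jaw az -9.07 turn(tool) [ 0.004 -0.003  0.001] J [0.27 0.38 0.27 1.47 0.   2.  ] w 85.3 F [ 0.3 -0.3 -0.3]
 shift now-frame [13.8 -2.   1.1]  shift final-frame [13.8 -2.   1. ] tool y [ 0.16  0.99 -0.  ] z [ 0.99 -0.16 -0.  ]
```

Request:
apply_moves(
  fingers=[1,1,1],
  offset=[
    [0.014,-0.002,0.001],
    [0,0,0],
    [0,0,0],
  ],
  delta_rot=[
    [0.004,0,0],
    [0,0,0],
    [0,0,0],
  ],
)

```text
time: 19.8
position: [614.8, 301.3, 141.0]
eef_rot: [0.129, 1.569, -0.131]
contact_force: [0.7, 0.1, 1.0]
width: 85.2
```

Run:
```python
from h import *
c=snap("wrist","w17")
h=hsv(c);H,S,V=[h[...,i].astype(int) for i in range(3)]
# bright top face and whole silhouette
for s,ce,m in blobs((H>95)&(H<125)&(S>110)&(V>60),400): print(s.tolist(),ce.round(1),onplane(c,ce,34).round(1))
for z in (64,0): print(z,proj(c,(615,316,z)).round(1))
plan(615,316,26,-9.3)
```

```text
[277, 146, 74, 81, 4391] [313.8 187. ] [614.5 308.7  34. ]
64 [312.4 186.5]
0 [313.3 170.2]
t 19.85 pos [615.4 301.2 141.9] jaw az -9.51 turn(tool) [-0.004 -0.001  0.001] J [ 0.26  0.37  0.24  1.44 -0.    2.  ] w 85.3 F [-0.3  0.1  0.5]
 shift now-frame [115.9  14.6  -2.7]  shift final-frame [115.9  14.5  -2.8] tool y [ 0.17  0.99 -0.  ] z [ 0.99 -0.17 -0.  ]
```

View pics/w17.png

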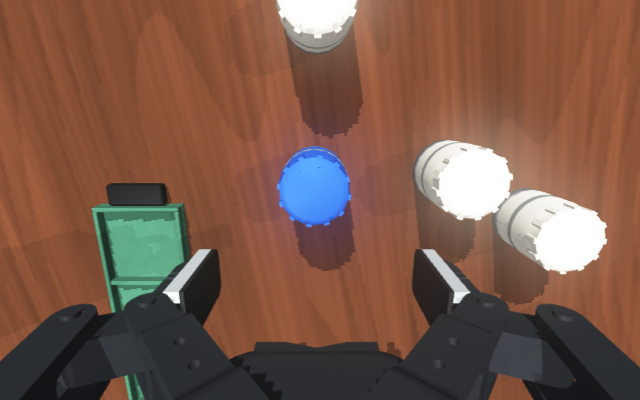

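Request:
apply_moves(
  fingers=[1,1,1,1,1,-1,-1,-1,-1,-1,-1,-1],
  offset=[
    [0.03,0.013,-0.0015],
    [0.035,0,0],
    [0.03,0,0],
    [0.02,0,0],
    [0,0,0],
    [0,0,0],
    [0,0,0],
    [0,0,0],
    [0,0,0],
    [0,0,0],
    [0,0,0],
    [0,0,0],
  ],
  delta_rot=[
    [0,0,0],
    [0,0,0],
    [0,0,0],
    [0,0,0],
    [0,0,0],
    [0,0,0],
    [0,0,0],
    [0,0,0],
    [0,0,0],
    [0,0,0],
    [0,0,0],
    [0,0,0],
  ],
)

```text
time: 21.05
position: [618.2, 315.6, 30.1]
eef_rot: [0.13, 1.563, -0.129]
contact_force: [-0.7, -1.5, 6.2]
width: 52.8
```

Run:
```python
from h import *
c=snap("wrist","w18")
plan(448.8,270,130,-9.3)
```

```text
t 21.1 pos [618.2 315.6  30.1] jaw az -9.46 turn(tool) [-0.003  0.003 -0.001] J [ 0.28  0.44  0.12  1.25 -0.    2.02] w 52.6 F [-1.5 -1.2  6.5]
 shift now-frame [-100.6  -72.7 -159.2]  shift final-frame [ -99.9  -72.4 -159.8] tool y [0.16 0.99 0.  ] z [ 0.99 -0.16  0.  ]
```

View pics/w18.png

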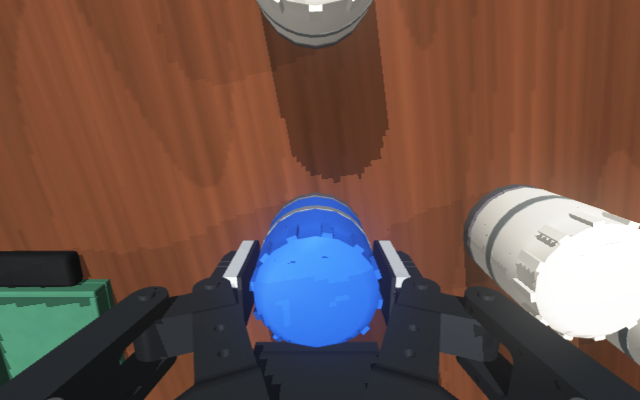

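Request:
apply_moves(
  fingers=[-1,-1,-1,-1,-1,-1,-1,-1,-1,-1],
  offset=[
    [-0.03,0,0],
    [-0.035,0,0],
    [-0.035,-0.015,-0.025],
    [0,-0.025,-0.039],
    [0,-0.025,-0.039],
    [0,-0.025,-0.039],
    [0,-0.013,-0.02],
    [0,0,0],
    [0,0,0],
    [0,0,0],
  ],
  delta_rot=[
    [0,0,0],
    [0,0,0],
    [0,0,0],
    [0,0,0],
    [0,0,0],
    [0,0,0],
    [0,0,0],
    [0,0,0],
    [0,0,0],
    [0,0,0],
  ],
)

```text
time: 22.1
position: [441.0, 240.6, 128.0]
eef_rot: [0.13, 1.565, -0.129]
contact_force: [0.5, -0.1, -2.1]
width: 52.6
```

Run:
```python
from h import *
c=snap("wrist","w19")
plan(448.8,279,36,-9.3)
h=hsv(c);H,S,V=[h[...,i].astype(int) for i in range(3)]
m=(H>55)&(H<95)&(S>60)
L=[];Rr=[]
for r in range(0,220,6):
    q=np.where(m[r,150:480])[0]+150
    if len(q)<60: continue
    L.append(onplane(c,(q[0]-.5,r),14)[:2]);Rr.append(onplane(c,(q[-1]+.5,r),14)[:2])
for P in (L,Rr):
    P=np.array(P);v=cv2.fitLine(P.astype(np.float32),cv2.DIST_HUBER,0,.01,.01).ravel();print("line",len(P),v.round(3),np.degrees(np.arctan2(v[1],v[0])).round(2))
print("rows",np.where(m[:,316])[0][[0,-1]])
```

```text
t 22.15 pos [440.9 240.6 127.7] jaw az -9.46 turn(tool) [-0.003  0.001 -0.   ] J [ 0.24 -0.19 -0.38  1.38 -0.    1.97] w 52.2 F [ 0.6 -0.6 -3.2]
 shift now-frame [91.7 39.2  1.4]  shift final-frame [91.7 39.2  1.6] tool y [0.16 0.99 0.  ] z [ 0.99 -0.16  0.  ]
line 16 [1.68000e-01 9.86000e-01 4.12407e+02 2.83578e+02] 80.35
line 16 [1.58000e-01 9.87000e-01 4.86677e+02 2.71345e+02] 80.93
rows [102 192]
```

View pics/w19.png

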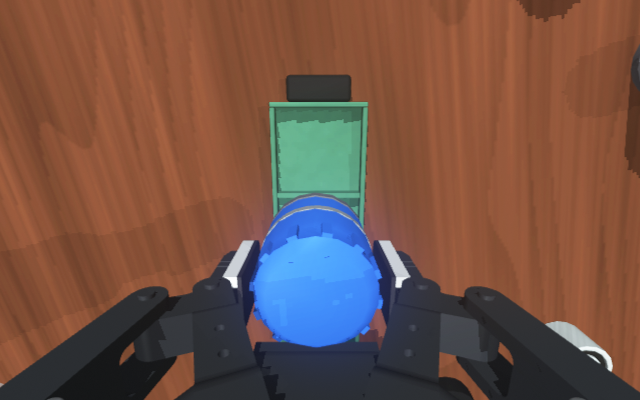

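Run:
```python
from h import *
import pickle
c=pickle.load(open("pics/w19.pkl","rb"))
u=np.array([-np.sin(np.radians(9.35)),-np.cos(np.radians(9.35))])
e=onplane(c,(319,101.5),14);d=onplane(c,(319,194),14);print(e.round(1),d.round(1))
print("bay centre from end",(e[:2]+38*u).round(1)," from divider",(d[:2]-36*u).round(1))
im=c["pixels"][60:260,230:400,::-1];cv2.imwrite("pics/w19c.png",cv2.resize(im,None,fx=3,fy=3,interpolation=cv2.INTER_NEAREST))
# lateral mid at y=279
print(412.407+(279-283.578)*.165, 486.677+(279-271.345)*.165)
plan(449.3,279.0,40,-9.3)
```

```text
[455.7 311.7  14. ] [444. 240.  14.]
bay centre from end [449.6 274.2]  from divider [449.9 275.5]
411.65163 487.94007500000004
t 22.15 pos [440.9 240.6 127.7] jaw az -9.46 turn(tool) [-0.003  0.001 -0.   ] J [ 0.24 -0.19 -0.38  1.38 -0.    1.97] w 52.2 F [ 0.6 -0.6 -3.2]
 shift now-frame [87.7 39.3  1.9]  shift final-frame [87.7 39.3  2.1] tool y [0.16 0.99 0.  ] z [ 0.99 -0.16  0.  ]
```

View pics/w19c.png

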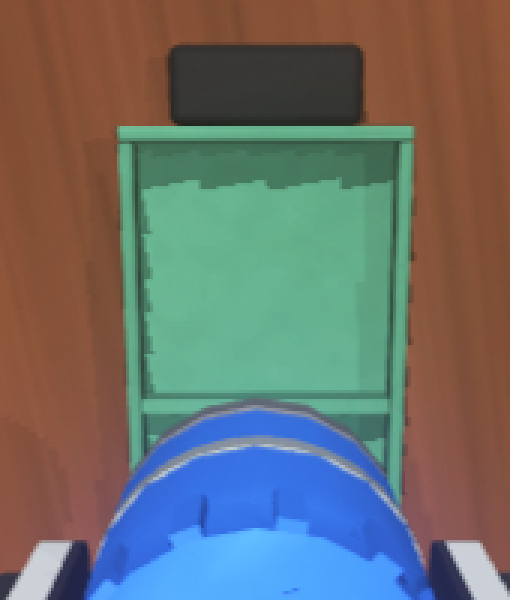

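Run:
```python
from h import *
import pickle
for n in("w12","w16"):
    c=pickle.load(open(f"pics/{n}.pkl","rb"))
    im=c["pixels"][40:340,250:380,::-1];cv2.imwrite(f"pics/{n}c.png",cv2.resize(im,None,fx=2,fy=2,interpolation=cv2.INTER_NEAREST))
c=pickle.load(open("pics/w12.pkl","rb"))
h=hsv(c);H,S,V=[h[...,i].astype(int) for i in range(3)]
for s,ce,m in blobs((H>17)&(H<35)&(S>100)&(V>90),300): print(s.tolist(),ce.round(1),onplane(c,ce,19).round(1))
for r in (143,222): print(onplane(c,(314,r),14).round(1))
```

```text
[293, 169, 41, 39, 1126] [313.1 188.1] [ 441.3 -222.7   19. ]
[470, 254, 55, 36, 626] [489.8 266.9] [ 615.6 -267.9   19. ]
[482, 265, 83, 51, 2531] [521.7 289.5] [ 653.  -285.2   19. ]
[ 435.5 -185.3   14. ]
[ 447.9 -254.8   14. ]
```

View pics/w12c.png

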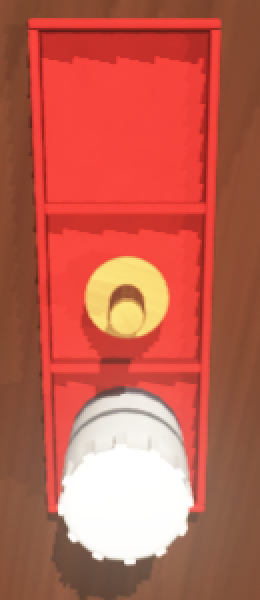

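Request:
apply_moves(
  fingers=[-1,-1,-1,-1,-1],
  offset=[
    [0,0.025,0.0025],
    [0.03,0.012,0],
    [0.037,0,0],
    [0,0,0],
    [0,0,0],
  ],
  delta_rot=[
    [0,0,0],
    [0,0,0],
    [0,0,0],
    [0,0,0],
    [0,0,0],
  ],
)

```text
time: 22.65
position: [448.2, 276.3, 60.3]
eef_rot: [0.129, 1.569, -0.13]
contact_force: [0.9, -0.3, -1.0]
width: 52.6
```

Run:
```python
from h import *
c=snap("wrist","w20")
plan(449.4,276.5,34,-9.3)
```

```text
t 22.7 pos [449.3 276.5  61.7] jaw az -9.46 turn(tool) [-0.003  0.001 -0.   ] J [ 0.3  -0.08 -0.4   1.25 -0.    2.04] w 52.3 F [-0.4  0.4 -1.5]
 shift now-frame [27.7 -0.   0.1]  shift final-frame [27.7 -0.   0.1] tool y [0.16 0.99 0.  ] z [ 0.99 -0.16  0.  ]
```

View pics/w20.png

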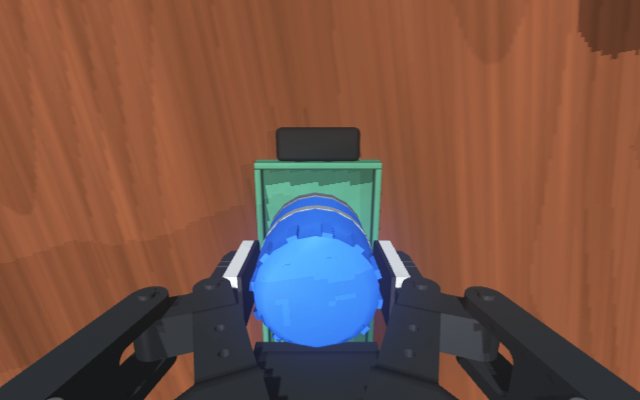

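Run:
```python
from h import *
import pickle
c=pickle.load(open("pics/w20.pkl","rb"))
u=np.array([-np.sin(np.radians(9.35)),-np.cos(np.radians(9.35))])
e=onplane(c,(318,159.5),14);print(e.round(1),(e[:2]+38*u).round(1),[onplane(c,(k,165),14).round(1)[:2] for k in(254,382)])
```

```text
[456.  313.5  14. ] [449.8 276. ] [array([418.2, 316.5]), array([492.7, 304.2])]
```

Request:
apply_moves(
  fingers=[-1,-1,-1,-1,-1,-1],
  offset=[
    [0.016,0,0],
    [0.006,0,0],
    [0.004,0,0],
    [0.002,0,0],
    [0,0,0],
    [0,0,0],
  ],
  delta_rot=[
    [0,0,0],
    [0,0,0],
    [0,0,0],
    [0,0,0],
    [0,0,0],
    [0,0,0],
  ],
)

```text
time: 23.3
position: [449.0, 276.5, 34.0]
eef_rot: [0.13, 1.566, -0.13]
contact_force: [-4.5, -2.6, 5.2]
width: 53.0
```

Run:
```python
from h import *
plan(449.4,276.5,34,-9.3)
```

```text
t 23.3 pos [449.  276.5  34. ] jaw az -9.46 turn(tool) [-0.003  0.001 -0.   ] J [ 0.3  -0.06 -0.43  1.2  -0.    2.04] w 53.0 F [-4.5 -2.6  5.2]
 shift now-frame [-0.   0.1  0.4]  shift final-frame [-0.   0.1  0.4] tool y [0.16 0.99 0.  ] z [ 0.99 -0.16  0.  ]
```

Request:
apply_moves(
  fingers=[1,1,1,1,1,1,1,1,1,1],
  offset=[
    [0,0,0],
    [0,0,0],
    [0,0,0],
    [0,0,0],
    [0,0,0],
    [-0.03,0,0],
    [-0.04,0,0],
    [-0.04,0,0],
    [0,0,0],
    [0,0,0],
  ],
  delta_rot=[
    [0,0,0],
    [0,0,0],
    [0,0,0],
    [0,0,0],
    [0,0,0],
    [0,0,0],
    [0,0,0],
    [0,0,0],
    [0,0,0],
    [0,0,0],
  ],
)

```text
time: 24.3
position: [449.1, 276.6, 143.1]
eef_rot: [0.13, 1.565, -0.129]
contact_force: [-0.2, 0.2, -0.7]
width: 85.1
```

Run:
```python
from h import *
plan(647,38,140,-9.3)
c=snap("wrist","w21")
```

```text
t 24.3 pos [449.1 276.6 143.1] jaw az -9.45 turn(tool) [-0.003  0.002 -0.001] J [ 0.3  -0.12 -0.28  1.4  -0.    2.04] w 85.1 F [-0.2  0.2 -0.7]
 shift now-frame [   3.4 -202.9  234.4]  shift final-frame [   3.1 -203.5  233.8] tool y [0.16 0.99 0.  ] z [ 0.99 -0.16  0.  ]
```

View pics/w21.png

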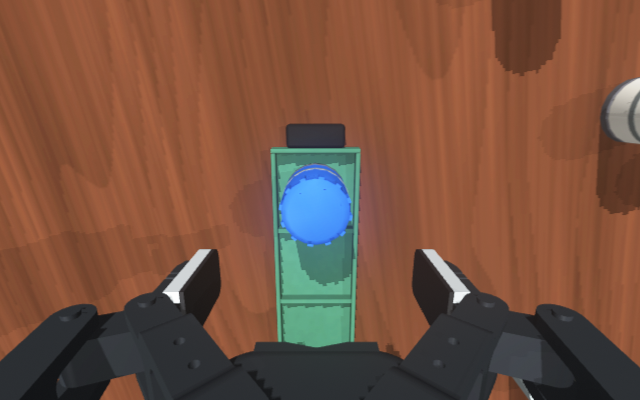

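Request:
apply_moves(
  fingers=[1,1,1,1,1,1,1,1,1,1],
  offset=[
    [0,-0.029,0.033],
    [0,-0.029,0.033],
    [0,-0.029,0.034],
    [0,-0.029,0.034],
    [0,-0.029,0.034],
    [0,-0.029,0.034],
    [0,-0.029,0.033],
    [0,0,0],
    [0,0,0],
    [0,0,0],
  ],
  delta_rot=[
    [0,0,0],
    [0,0,0],
    [0,0,0],
    [0,0,0],
    [0,0,0],
    [0,0,0],
    [0,0,0],
    [0,0,0],
    [0,0,0],
    [0,0,0],
  ],
)

```text
time: 25.35
position: [645.8, 38.4, 141.0]
eef_rot: [0.129, 1.569, -0.129]
contact_force: [0.4, -0.3, -0.0]
width: 85.8
```

Run:
```python
from h import *
c=snap("wrist","w22")
plan(647,50,14,-9.3)
for z in (36,0): print(z,proj(c,(647,50,z)).round(1))
im=c["pixels"][120:270,240:400,::-1];cv2.imwrite("pics/w22c.png",cv2.resize(im,None,fx=4,fy=4,interpolation=cv2.INTER_NEAREST))
```

```text
t 25.4 pos [646.   38.6 141.6] jaw az -9.39 turn(tool) [-0.002 -0.001 -0.   ] J [-0.14  0.25  0.1   1.42  0.    1.59] w 85.5 F [ 0.2  0.8 -0.1]
 shift now-frame [127.6  11.4  -0.7]  shift final-frame [127.6  11.4  -0.8] tool y [0.16 0.99 0.  ] z [ 0.99 -0.16 -0.  ]
36 [314.7 182.2]
0 [315.  173.7]
```

View pics/w22c.png

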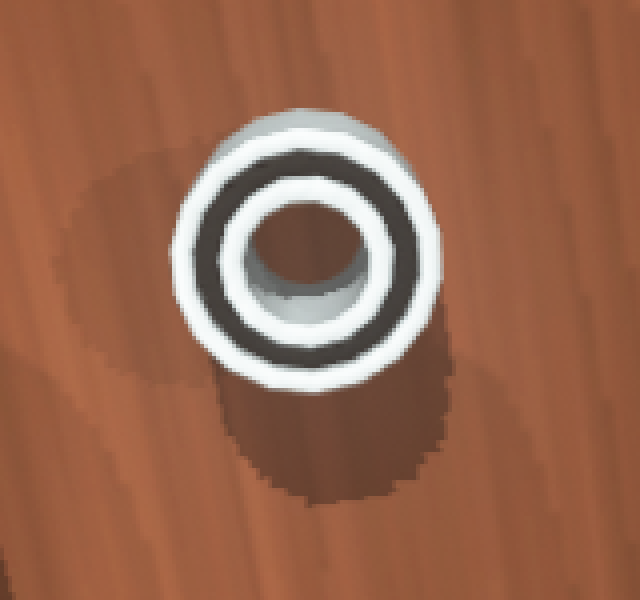

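Request:
apply_moves(
  fingers=[1,1,1,1,1,-1,-1,-1,-1,-1,-1,-1],
  offset=[
    [0.035,0.01,0.0005],
    [0.04,0,0],
    [0.035,0,0],
    [0.019,0,0],
    [0,0,0],
    [0,0,0],
    [0,0,0],
    [0,0,0],
    [0,0,0],
    [0,0,0],
    [0,0,0],
    [0,0,0],
  ],
  delta_rot=[
    [0,0,0],
    [0,0,0],
    [0,0,0],
    [0,0,0],
    [0,0,0],
    [0,0,0],
    [0,0,0],
    [0,0,0],
    [0,0,0],
    [0,0,0],
    [0,0,0],
    [0,0,0],
  ],
)

```text
time: 26.6
position: [650.3, 47.5, 16.0]
eef_rot: [0.129, 1.564, -0.129]
contact_force: [-2.5, 1.9, 7.9]
width: 51.7
```

Run:
```python
from h import *
c=snap("wrist","w23")
plan(420,100,110,-9.3)
```

```text
t 26.65 pos [650.3  47.5  16. ] jaw az -9.43 turn(tool) [-0.002  0.003 -0.   ] J [-0.13  0.33 -0.04  1.2   0.    1.61] w 51.9 F [-3.5  1.5  7. ]
 shift now-frame [ -94.7   14.  -235.5]  shift final-frame [ -94.    14.6 -235.8] tool y [0.16 0.99 0.  ] z [ 0.99 -0.16  0.  ]
```

View pics/w23.png

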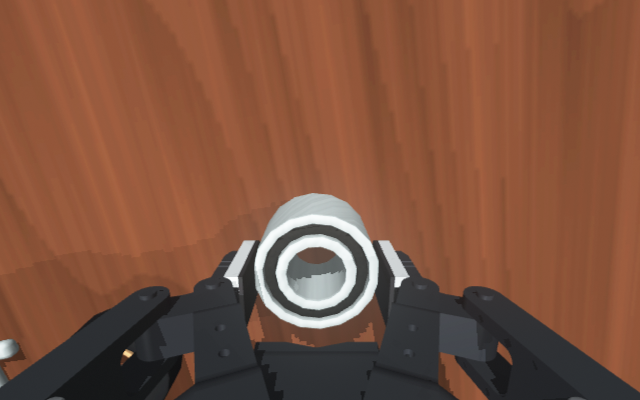

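Request:
apply_moves(
  fingers=[-1,-1,-1,-1,-1,-1,-1,-1,-1,-1,-1],
  offset=[
    [-0.03,0,0],
    [-0.035,0,0],
    [-0.035,0.002,-0.02],
    [0,0.002,-0.042],
    [0,0.002,-0.042],
    [0,0.002,-0.042],
    [0,0.002,-0.042],
    [0,0.002,-0.03],
    [0,0.002,-0.018],
    [0,0,0],
    [0,0,0],
  ],
  delta_rot=[
    [0,0,0],
    [0,0,0],
    [0,0,0],
    [0,0,0],
    [0,0,0],
    [0,0,0],
    [0,0,0],
    [0,0,0],
    [0,0,0],
    [0,0,0],
    [0,0,0],
  ],
)

```text
time: 27.75
position: [419.3, 99.9, 114.3]
eef_rot: [0.129, 1.564, -0.129]
contact_force: [0.1, -0.5, -3.7]
width: 52.0
```

Run:
```python
from h import *
c=snap("wrist","w24")
plan(426.5,135,60,-9.3)
im=c["pixels"][0:300,200:440,::-1];cv2.imwrite("pics/w24c.png",cv2.resize(im,None,fx=2,fy=2,interpolation=cv2.INTER_NEAREST))
```

```text
t 27.8 pos [419.5  99.8 114.1] jaw az -9.46 turn(tool) [-0.003  0.002 -0.   ] J [-0.07 -0.43 -0.6   1.4  -0.    1.66] w 52.1 F [-0.1 -0.6 -3.7]
 shift now-frame [54.1 35.9  1. ]  shift final-frame [54.1 35.9  1.2] tool y [0.16 0.99 0.  ] z [ 0.99 -0.16  0.  ]
```

View pics/w24c.png

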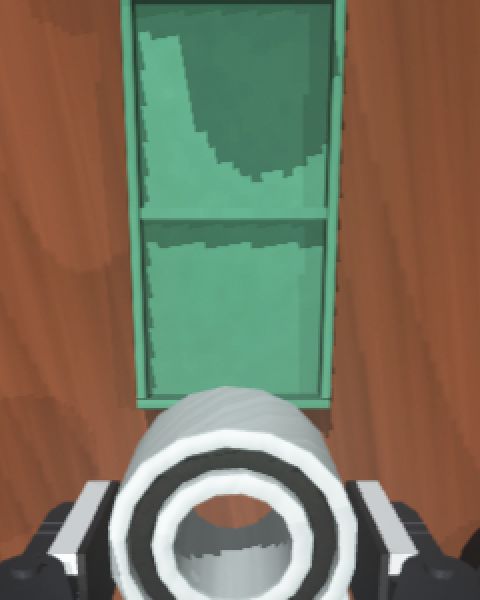

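Run:
```python
from h import *
import pickle
c=pickle.load(open("pics/w24.pkl","rb"))
u=np.array([-np.sin(np.radians(9.35)),-np.cos(np.radians(9.35))])
d=onplane(c,(317.5,106.8),14);e=onplane(c,(317,203),14);print(d.round(1),e.round(1))
a,b=onplane(c,(266,107),14)[:2],onplane(c,(369,107),14)[:2];print("lat",a,b,(a+b)/2)
print("bay",(d[:2]+36*u).round(1),(e[:2]-38*u).round(1), "from handle bay",np.array([449.6,276.2])+144*u)
plan(426.3,134.3,24,-9.3)
```

```text
[432.3 167.2  14. ] [420.2  95.8  14. ]
lat [395.49165406 173.15011583] [469.06559624 160.99376242] [432.27862515 167.07193912]
bay [426.4 131.7] [426.4 133.3] from handle bay [426.20504669 134.11313868]
t 27.8 pos [419.5  99.8 114.1] jaw az -9.46 turn(tool) [-0.003  0.002 -0.   ] J [-0.07 -0.43 -0.6   1.4  -0.    1.66] w 52.1 F [-0.1 -0.6 -3.7]
 shift now-frame [90.1 35.2  0.8]  shift final-frame [90.1 35.2  1.1] tool y [0.16 0.99 0.  ] z [ 0.99 -0.16  0.  ]
```

Request:
apply_moves(
  fingers=[-1,-1,-1,-1,-1,-1,-1],
  offset=[
    [0,0.02,0.001],
    [0.02,0.014,0],
    [0.035,0,0],
    [0.022,0,0],
    [0.008,0,0],
    [0,0,0],
    [0,0,0],
  ],
  delta_rot=[
    [0,0,0],
    [0,0,0],
    [0,0,0],
    [0,0,0],
    [0,0,0],
    [0,0,0],
    [0,0,0],
  ],
)

```text
time: 28.5
position: [426.2, 133.1, 29.5]
eef_rot: [0.13, 1.566, -0.13]
contact_force: [0.7, 0.3, -2.8]
width: 51.8
```

Run:
```python
from h import *
c=snap("wrist","w25")
plan(426.3,133.5,20,-9.3)
```

```text
t 28.55 pos [426.4 133.2  29.8] jaw az -9.47 turn(tool) [-0.003  0.002 -0.   ] J [ 0.01 -0.32 -0.67  1.22 -0.    1.74] w 52.1 F [-0.7  0.4 -2.5]
 shift now-frame [ 9.8  0.3 -0.2]  shift final-frame [ 9.8  0.3 -0.2] tool y [0.16 0.99 0.  ] z [ 0.99 -0.16  0.  ]
```

View pics/w25.png

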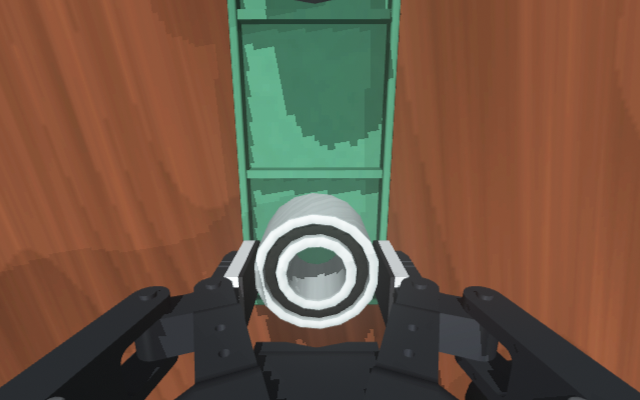

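Request:
apply_moves(
  fingers=[-1,-1,-1,-1,-1],
  offset=[
    [0.005,0,0],
    [0.003,0,0],
    [0.002,0,0],
    [0,0,0],
    [0,0,0],
  ],
  delta_rot=[
    [0,0,0],
    [0,0,0],
    [0,0,0],
    [0,0,0],
    [0,0,0],
  ],
)

```text
time: 29.05
position: [425.6, 133.3, 19.9]
eef_rot: [0.129, 1.566, -0.13]
contact_force: [-7.2, -0.7, 14.2]
width: 52.0
```

Run:
```python
from h import *
plan(426.3,133.5,20,-9.3)
```

```text
t 29.05 pos [425.6 133.3  19.9] jaw az -9.45 turn(tool) [-0.003  0.001  0.   ] J [ 0.01 -0.31 -0.68  1.2  -0.    1.74] w 52.0 F [-7.2 -0.7 14.2]
 shift now-frame [-0.1  0.3  0.7]  shift final-frame [-0.1  0.3  0.7] tool y [ 0.16  0.99 -0.  ] z [ 0.99 -0.16  0.  ]
```

Request:
apply_moves(
  fingers=[-1,1,1,1,1,1,1,1,1,1,1,1],
  offset=[
    [-0.001,0,0],
    [0,0,0],
    [0,0,0],
    [0,0,0],
    [0,0,0],
    [0,0,0],
    [-0.03,0,0],
    [-0.04,0,0],
    [-0.04,0,0],
    [-0.04,-0.02,0],
    [-0.02,-0.03,0],
    [0,0,0],
  ],
  delta_rot=[
    [0,0,0],
    [0,0,0],
    [0,0,0],
    [0,0,0],
    [0,0,0],
    [0,0,0],
    [0,0,0],
    [0,0,0],
    [0,0,0],
    [0,0,0],
    [0,0,0],
    [0,0,0],
  ],
)

```text
time: 30.25
position: [418.3, 81.8, 192.7]
eef_rot: [0.13, 1.562, -0.132]
contact_force: [0.8, -0.4, 0.6]
width: 86.0
```

Run:
```python
from h import *
plan(426.3,133.5,20,-9.3)
snap("wrist","w26");snap("scene","s26");snap("top","t26")
im=cv2.imread("pics/s26.png");cv2.imwrite("pics/s26c.png",cv2.resize(im[130:310,120:500],None,fx=2,fy=2))
```

```text
t 30.25 pos [418.3  81.8 192.7] jaw az -9.57 turn(tool) [-0.005  0.005  0.001] J [-0.12 -0.45 -0.47  1.55 -0.    1.62] w 86.0 F [ 0.8 -0.4  0.6]
 shift now-frame [172.7  52.4  -1.7]  shift final-frame [172.7  52.3  -0.5] tool y [ 0.17  0.99 -0.  ] z [ 0.99 -0.17  0.01]
```

View pics/w26.png

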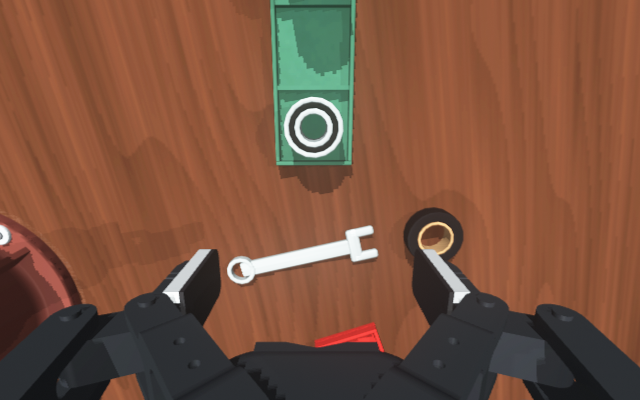

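View pics/s26c.png

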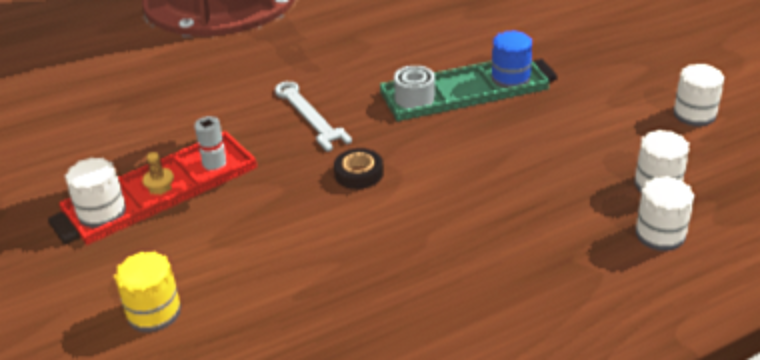

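View pics/t26.png

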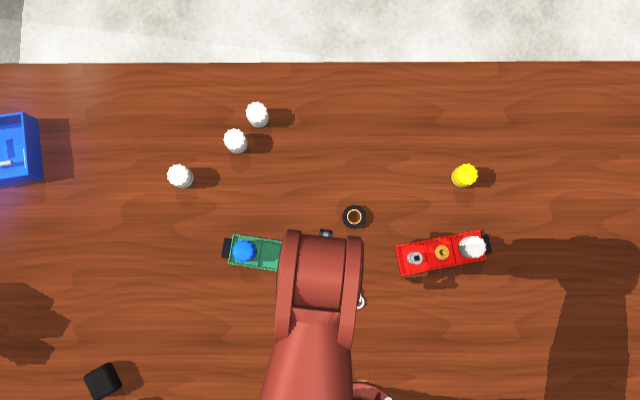

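Request:
apply_moves(
  fingers=[1,1,1],
  offset=[
    [0,0,0],
    [0,0,0],
    [0,0,0],
  ],
  delta_rot=[
    [0,0,0],
    [0,0,0],
    [0,0,0],
  ],
)

```text
time: 30.7
position: [416.6, 84.5, 188.6]
eef_rot: [0.129, 1.568, -0.129]
contact_force: [0.1, 0.6, -0.7]
width: 85.6
```

Run:
```python
from plant import job_done,get_obs
o=get_obs();print(o["time"],o["contact_force"].round(1));print(job_done())
```

```text
30.7 [ 0.1  0.6 -0.7]
the job is handed in; nothing more can be done
None
```

I made up both kits and handed the job in at 30.7 s. I finished the red tray before starting the green one.

- **Red tray:** the white filter is at the handle, the brass bolt in the middle and the socket at the plain end. The white filter is the rightmost of the four at the start, at top-view pixel (285,166).
- **Green tray:** the blue filter is at the handle and the bearing at the plain end. The middle bay is empty.

**Last checks:**
- The wrist and scene pictures show all five parts upright in their bays and let go. The yellow filter, the wrench and the tape roll appear where they were.
- Each part met the bay floor about 4 mm above its grasp height on the bench, as expected. For the bolt the contact force was slight.
- The gripper was clear and unloaded at hand-in, with under 1 N on it.

**Disagreement:** the top and wrist cameras differed by about 3–4 mm along the trays. I placed closer to the wrist reading. The bolt then measured 2–3 mm off its bay centre, which leaves ample room.

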